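# Swing down the consumables locker's hatch with the hook pole

### The job

Take the orange hook pole from its black rest, slip its hook sideways through the yellow eye on the high grey hatch of the blue locker, and gently swing the hatch all the way down with the pole, pressing it lightly (some 3 N) against its stop to be sure that it is home. Then unhook, leave the hatch fully down, and lay the pole back in both forks of its rest, lying as it lay before and let go. Do not touch the locker or the hatch with the gripper or arm, do not force or yank the hatch, and leave the other things on the table alone.

Things in the scene. Friction and masses are not known exactly. Their poses are not given: they have to be found in the camera images.
- locker: Blue steel locker fixed on four legs, 180 deep (its x) x 340 wide (its y), shell from 140 to 345 mm above the table. Origin: centre of its footprint on the table; x points from front to back, so the hatch faces -x; y runs along the hinge. Only place and yaw vary.
- hatch (a joint): Grey hatch on the locker's front, 300 wide x 150 high x 10 mm: 0 = closed (upright), grows as its top swings out and down towards the locker's -x; 1.57 rad = fully down (level), a hard stop. Starts up to 0.03 ajar. Stiff friction hinge, 0.45 N m (3 to 5 N of pull at the eye): it stays where it is left.
- hatch_hinge (a point): Point on the hinge line, middle of the hatch's width, 165 mm above the table and 95 mm in front (-x) of the locker's origin. The hinge line is the locker's y. The panel's lower edge lies 5 mm above the line, its upper edge 155 mm.
- hatch_slot (a point): Hole centre of the yellow eye if it sat mid-slot; moves with the hatch. Closed: 125 mm above and 29 mm in front (-x) of the hinge line. The eye is clamped in its slot, so the real hole lies up to 10 mm from here along the panel (up or down when closed), NOT measured: find it by sight or feel. On a miss the hook tip butts on the plate; keep pole on hatch under 15 N. Eye holds to 40 N.
- hatch_eye_side (a point): Point on the eye's nominal hole axis, 5 mm to the locker's -y side of hatch_slot (on the plate's side face, where the hook goes in). The eye is a yellow plate 42 (out) x 52 mm, 10 mm thick along the locker's y, standing out from the hatch's outer face, with a round hole of 15 mm diameter through its thickness; hole axis = the locker's y, parallel to the hinge.
- pole_mid (a point): Grip centre of the loose hook pole (half-way up; grasp here from above). Orange square handle 20 x 20 mm, from 140 mm behind this point to 85 mm ahead; its x runs along it to the hook end, z is up as it lies. Ahead, a 10 mm steel rod goes on to x = 130 mm and turns square to the pole's +y as the hook. 0.14 to 0.2 kg, balanced within 25 mm of here. It starts level in its rest, this point 60 mm up.
- pole_hook (a point): Middle of the hook finger: 130 mm along x and 22 mm along y from pole_mid, same height and axes. The finger is 8 mm in diameter with a blunt flat end, its tip 45 mm from the rod's axis.
- rack_mid (a point): Where pole_mid lies when the pole is in its rest, 60 mm up; its x is the lying pole's x. The fixed rest: base plate 160 x 70 x 8 mm with two black forks 12 mm thick at x = -60 and +60 mm, each with a slot 30 mm wide, floor 50 mm and cheeks 72 mm above the table; free room for fingers between them.
- tube_a: bystander: steel square tube offcut 140 x 50 x 50 mm; origin under its centre
- tube_b: bystander: steel square tube offcut 120 x 60 x 60 mm; origin under its centre
- can: bystander: white can, 66 mm diameter, 80 mm high; origin under its centre
- flat_bar: bystander: bright steel bar 160 x 30 x 8 mm; origin under its centre
- magnet: bystander: red block 60 x 60 x 18 mm (welding magnet); origin under its centre
- hammer: bystander: hammer lying on the table, handle to its -x
- brush: bystander: brush lying on the table, handle to its -x
There are look-alikes about, which are no part of the job. What is shaped like the part that bears rack_mid but turquoise is not meant.

How it is judged (in metres and radians):
On the way, in this order (a step that is already met when the one before it is completed fails the run):
1. the pole is lifted clear of its rest (height (world z) of pole_mid above 0.11 m), for 0.1 s.
2. the hatch is being swung down with the hook in its eye (value of joint hatch between 0.4 and 1.4 rad and distance between pole_hook and hatch_slot below 0.03 m and contact force between pole and locker above 0.3 N), for 0.1 s.
3. the pole, its hook still at the eye, presses the hatch home against its stop with 2 N or more (value of joint hatch above 1.545 rad and distance between pole_hook and hatch_slot below 0.03 m and contact force between pole and locker above 2 N), for 0.1 s.
At the end, for the whole second after the job is handed in: The hatch is fully down (beyond 1.5 rad, stop at 1.57); the pole lies at rest in both forks of its rest, the right way round and level as at the start (grip centre within 22 mm of its place, axes and level within 0.1 rad), released and clear of the locker (value of joint hatch above 1.5 rad and distance between pole_mid and rack_mid below 0.022 m and angle between the x axis of pole_mid and the x axis of rack_mid, either way round below 0.1 rad and x of pole_hook in the frame of rack_mid above 0.1 m and y of pole_hook in the frame of rack_mid above 0 m and angle between pole_mid's own z axis and vertical below 0.1 rad and linear speed of pole below 0.02 m/s and contact force between pole and locker below 0.1 N); the robot touches nothing.
It fails at once if the pole presses on the hatch or locker with more than 15 N (contact force between pole and locker above 15 N).
It fails at once if the gripper or arm touches the locker or its hatch (contact force between any of the fingers, the arm and locker above 0.5 N).
It fails at once if the hatch is yanked (faster than 2.5 rad/s) (velocity of joint hatch above 2.5 rad/s).
It fails at once if a bystander is moved by more than 20 mm (distance of any of tube_a, tube_b, can, flat_bar, magnet, hammer, brush from where it was at the start of the episode above 0.02 m).
It also fails if it takes over 72 s, if anything falls off the work surface, if the arm or the gripper's body presses on something with over 40 N, if the wrist force passes 120 N, or if a joint passes its speed limit or range.

### The arm

A 7-joint arm with a two-finger parallel gripper is mounted at the origin on the work surface. World frame = base frame: x ahead of the robot, y to its left, z up, the work surface at z = 0. Lengths are in mm, angles in rad, forces in N, time in s.
With the tool pointing down it reaches from about 350 to 900 mm from the base axis. Payload 19.9 kg.
Tool frame: the origin (TCP) lies midway between the tips of the shut fingers; the grasp point (between the pads) lies r.grip_depth behind it (r.grip_depth is the distance from the TCP to the grasp point, in mm); z points along the fingers, y is the direction in which the jaws open and shut (so a half turn about z gives the same grasp; the last joint's range is limited). The gripper opens to 85 mm and grips with 20 to 120 N. Pads are 22 mm wide; open, the fingers measure 114 mm over their backs; the gripper's body (76 mm by 85 mm) begins 54 mm behind the grasp point. The pads swing forward as they close: fully open they stand 13 mm farther back than shut.
Start: joints at [-1.327, 0.417, -0.01, 1.614, 0.005, 1.111, -0.053], TCP at [176.193, 599.631, 231.26] pointing down, gripper open.
Joint ranges: [-2.81, 2.81], [-0.39, 2.02], [-1.27, 1.25], [0.06, 2.57], [-1.19, 4.33], [0.19, 2], [-2.82, 2.82]. Speed limits (rad/s): [1.89, 1.89, 2.39, 2.39, 3.01, 3.01, 3.01].

### API

Orientations are given as a rotation vector (axis times angle).
In Python, from bench import state, vision, job, r gives the robot as it stands.
- The arm moves only by the shell command python3 -m inch 'ROWS'. ROWS is a JSON object of lists of equal length, an entry for each row: "offset": the shift along the tool's x, y, z in m, a list of three; "twist": the turn about the tool's z in rad; "hand": the gripper command: -1 is shut, 1 is fully open, values between are in proportion. A call has exactly 5 rows; each row shifts and turns the commanded pose from where the row before left it, along the tool's axes as they then stand; what a row does not reach is not made up. A row lasts 1/10 s, in which the tool goes at most 50 mm and 8.59 degrees, less where a joint would pass 70% of its speed; a pose out of reach is approached as far as the arm can. A call is refused whole if a number of a shift passes 0.05 or a number of a turn 0.15, either way. A call with a gripper value outside its range is refused whole. The fingers move at their own pace and stop on an object; the grip force is fixed at half the most. Time passes only in rows, so rows that do not move let the fingers close, or fill a call up. It gives the time, the measured TCP pose, the force and the opening at its end, in the units of the state.
- state(): the state, without advancing time (a new reading comes with each control period).
- vision.camera(name): name is "side" or "top"; returns a dict with "frame" (420x560x3 uint8, red, green, blue), "intrinsics" (3x3 intrinsics, pixels), "R" (3x3) and "t" (3): a world point X has camera coordinates R X + t. Camera axes: x right, y down, z forward; pixel columns grow to the right and rows downward; lengths in mm; the calibration is good to about 2 mm. A picture is of the moment at which its call begins. There is no depth.
- job.finish_job(): hands the job in, once; it reports no verdict.
Trained networks look in a picture, given as the dict that the camera call returned (one of the last four; its "shot" number tells which), for a name from the list of things; names that differ only in an ending like _2 or _b are one class to them, and where a whole thing is asked for, a point or a joint stands for the part that bears it (a point fixed in the world has none). Each returns a list of dicts, best first, with "score" (0 to 1); they miss things now and then, are a little off and sometimes report something else, mostly with a low value. They report only what shows in the picture. A call takes as long as a camera call. They do not tell look-alikes from the thing itself.
- vision.look_for(picture, thing): "centre" ([column, row] as shares, 0 to 1, of the picture: columns of its width, rows of its height, amid what is visible of it).
- vision.masks_of(picture, thing): "mask" (420x560 bool, what is visible of it) and "centre" ([column, row] as shares, 0 to 1, of the picture: columns of its width, rows of its height, amid what is visible of it).
- vision.mark_of(picture, thing): "centre" ([column, row] as shares, 0 to 1, of the picture: columns of its width, rows of its height: a listed point, or the origin of a listed thing).
The state is a dict: "clock": time; "qpos": joint angles; "qd": joint speeds; "tau": joint torques, N m; "tcp_pos": TCP position; "tool_rot": TCP orientation; "contact_force": force on the tool from outside, world axes, zero at the start; "torque": the same for the moment, N m; "finger_gap": finger opening in mm.
Only numpy, scipy, OpenCV 4.12 (cv2) and the standard library are available. Lean on these libraries where they do the work, as an engineer would, in place of code of your own. Each camera call takes 0.05 s, during which the arm holds its last target.

## Working session

There is one attempt and no reset: what is moved stays moved. The work goes in short steps, Python scripts to look and compute and a shell command to move; the robot and the scene stay as the last step left them, time stands still between calls to the robot, and variables do not carry over. Pictures are saved under pics/ and viewed, and the job is handed in when it is done.

```bash
ls; mkdir -p pics
python3 - <<'E'
from bench import state, vision, job, r
import cv2
print(state()); print(r.grip_depth)
for n in ("side","top"):
    p=vision.camera(n); cv2.imwrite(f"pics/{n}0.png",cv2.cvtColor(p["frame"],cv2.COLOR_RGB2BGR))
    print(n,p["intrinsics"],p["R"],p["t"])
    for th in ("locker","hatch_hinge","hatch_slot","hatch_eye_side","pole_mid","pole_hook","rack_mid"):
        print(th,[( [round(c["centre"][0]*560,1),round(c["centre"][1]*420,1)],round(c["score"],2)) for c in vision.mark_of(p,th)])
E
```

```text
pics
{'clock': 0.0, 'qpos': array([-1.32651443,  0.41800212, -0.01033718,  1.61417306,  0.00473658,
        1.11069616, -0.05298506]), 'qd': array([-0.00022392, -0.00052649,  0.00067491,  0.00224082, -0.00067212,
        0.00030501, -0.0011057 ]), 'tau': array([ 7.99798254e-04, -8.64464092e+01,  6.78763893e-01, -4.34897196e+01,
        1.90171099e-02,  7.46581529e-03, -1.15222925e-06]), 'tcp_pos': array([176.09455907, 599.31641095, 230.64302652]), 'tool_rot': array([-4.47259502e-01, -3.10952327e+00,  1.96891484e-03]), 'contact_force': array([-0.49185133, -0.662798  , -0.74546297]), 'torque': array([-0.00254938,  0.03292772,  0.00636867]), 'finger_gap': 85.44782061520895}
18.700000000000003
side [[404.71034294   0.         279.8117231 ]
 [  0.         404.71034294 197.52271908]
 [  0.           0.           1.        ]] [[-0.99297197 -0.11691717 -0.01835885]
 [-0.05582577  0.5994981  -0.7984269 ]
 [ 0.10435591 -0.79179063 -0.6018118 ]] [ 480.51765501  229.00720064 1456.74087394]
locker []
hatch_hinge []
hatch_slot [([257.0, 278.1], 0.65), ([290.0, 277.3], 0.59), ([310.2, 184.5], 0.51)
[... 319 characters left out ...]
38679905]
 [  0.           0.           1.        ]] [[ 0.00901336 -0.99995517 -0.0029    ]
 [-0.9821087  -0.00830689 -0.18813159]
 [ 0.18809907  0.00454381 -0.98213955]] [ -81.29766996  525.29227396 1337.64543928]
locker [([119.5, 214.2], 0.61)]
hatch_hinge [([275.2, 197.3], 0.6), ([128.8, 209.0], 0.57), ([125.5, 205.0], 0.54), ([287.2, 155.8], 0.32)]
hatch_slot [([126.0, 203.3], 0.69), ([129.3, 212.1], 0.25)]
hatch_eye_side [([127.4, 204.3], 0.71)]
pole_mid [([308.7, 218.5], 0.87), ([383.6, 179.7], 0.75), ([227.5, 187.9], 0.31)]
pole_hook [([276.5, 197.9], 0.9)]
rack_mid [([452.4, 252.1], 0.91), ([339.8, 292.5], 0.73), ([308.7, 219.9], 0.57), ([289.0, 151.8], 0.39), ([248.1, 154.9], 0.32)]
```

View pics/side0.png

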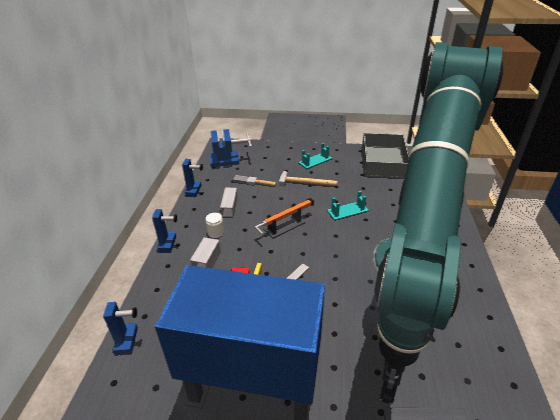

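View pics/top0.png

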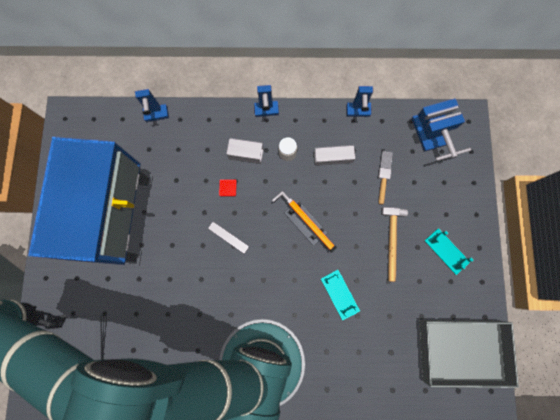

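Candidates. For the pole: the orange-handled one at top px (308,219), with the hammer (393,240) and brush (383,180) similar in shape. For the rest: the black one under the pole, with turquoise look-alikes at (340,293) and (450,250). I pick the orange pole on its black rest. The only yellow eye is on the blue locker, at top px (122,204). I'll crop close to check.

```bash
cat > h.py <<'E'
import numpy as np, cv2
from bench import state, vision, job, r
def cam(n,save=None):
    p=vision.camera(n)
    if save: cv2.imwrite(f"pics/{save}.png",cv2.cvtColor(p["frame"],cv2.COLOR_RGB2BGR))
    return p
def proj(p,X):
    c=p["R"]@np.asarray(X,float)+p["t"]; q=p["intrinsics"]@c; return q[:2]/q[2]
def ray(p,uv):
    d=p["R"].T@np.linalg.inv(p["intrinsics"])@np.array([uv[0],uv[1],1.]); return -p["R"].T@p["t"], d
def onz(p,uv,z):
    C,d=ray(p,uv); return C+d*(z-C[2])/d[2]
def crop(p,u0,v0,u1,v1,s,name):
    im=cv2.cvtColor(p["frame"],cv2.COLOR_RGB2BGR)[v0:v1,u0:u1]
    cv2.imwrite(f"pics/{name}.png",cv2.resize(im,None,fx=s,fy=s,interpolation=cv2.INTER_CUBIC))
E
python3 - <<'E'
from h import *
t=cam("top"); s=cam("side")
import pickle; pickle.dump((t,s),open("first.pkl","wb"))
print(-t["R"].T@t["t"],-s["R"].T@s["t"])
for p,n in((t,"top"),(s,"side")):
    for th in ("pole_mid","pole_hook","rack_mid"):
        for c in vision.mark_of(p,th):
            uv=np.array(c["centre"])*[560,420]; print(n,th,round(c["score"],2),uv.round(1),onz(p,uv,60).round(1))
crop(t,255,170,355,260,8,"c_pole"); crop(t,20,125,160,275,5,"c_lock"); crop(s,150,250,340,400,4,"c_slock")
E
```

```text
[ 265.01701297  -83.00849004 1412.34279794] [ 337.90555094 1072.32515828 1068.35110431]
top pole_mid 0.88 [309.2 220.1] [ 486.9 -159.5   60. ]
top pole_hook 0.92 [274.2 195.5] [573.4 -36.5  60. ]
top rack_mid 0.66 [450.4 251.5] [ 382.1 -642.3   60. ]
top rack_mid 0.64 [339.1 295.7] [ 230.9 -259.2   60. ]
top rack_mid 0.62 [306.6 222.8] [ 477.2 -150.5   60. ]
side pole_mid 0.55 [286.5 215.5] [ 473.1 -140.8   60. ]
side pole_mid 0.42 [256.2 185.1] [ 624.9 -333.5   60. ]
side pole_hook 0.94 [258.  228.6] [571.8 -53.7  60. ]
side rack_mid 0.91 [315.1 151.1] [ 385.5 -643.    60. ]
side rack_mid 0.87 [281.4 213.8] [ 494.1 -149.5   60. ]
side rack_mid 0.59 [352.9 200.8] [ 213.5 -259.9   60. ]
```

View pics/c_pole.png

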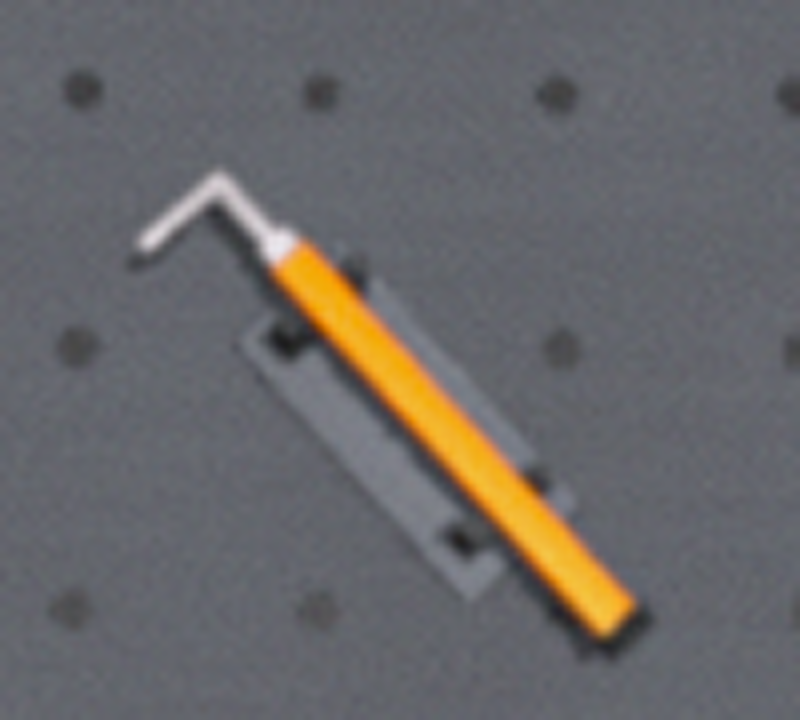

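View pics/c_lock.png

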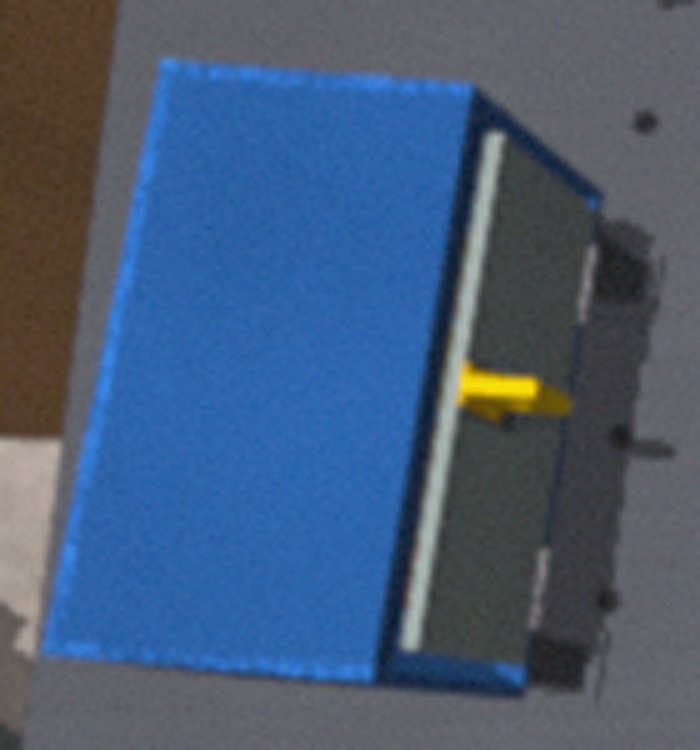

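View pics/c_slock.png

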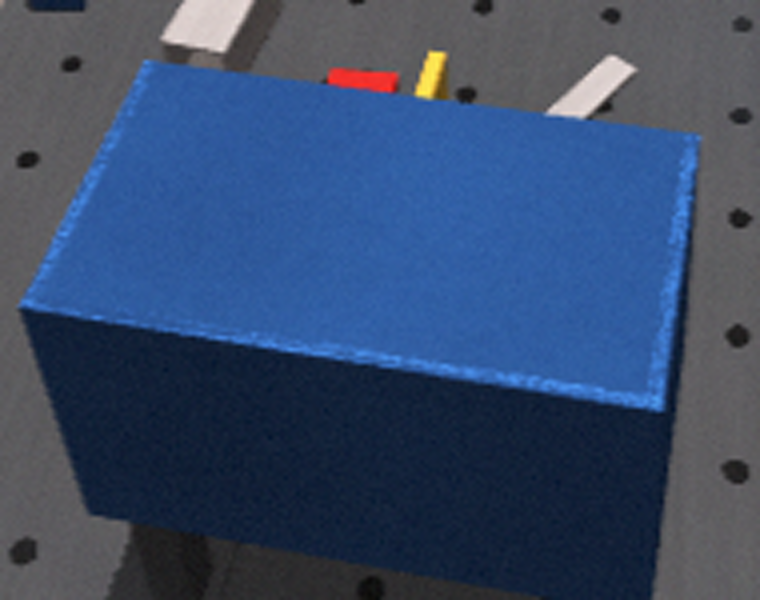

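```bash
cat > fit.py <<'E'
from h import *
import pickle
from scipy.optimize import least_squares
t,s=pickle.load(open("first.pkl","rb"))
def U(c,u0,v0,k): return (np.array(c,float)+.5)/k-.5+[u0,v0]
tc=[U(c,20,125,5) for c in [(160,60),(475,83),(375,683),(40,655)]]   # (+x,-y),( -x,-y),(-x,+y),(+x,+y)
sc=[U(c,150,250,4) for c in [(147,60),(700,135),(663,410),(20,305)]] # (-x,-y),(-x,+y),(+x,+y),(+x,-y)
L=np.array([[90,-170],[-90,-170],[-90,170],[90,170]])
def W(q,P): 
    c,sn=np.cos(q[2]),np.sin(q[2]); P=np.atleast_2d(np.array(P,float)); 
    return np.c_[q[0]+c*P[:,0]-sn*P[:,1], q[1]+sn*P[:,0]+c*P[:,1], P[:,2]]
def res(q,which):
    o=[]
    X=W(q,np.c_[L,[345]*4])
    if 't' in which: o+=[proj(t,X[i])-tc[i] for i in range(4)]
    if 's' in which: o+=[proj(s,X[i])-sc[j] for j,i in enumerate([1,2,3,0])]
    return np.concatenate(o)
if __name__=="__main__":
    for w in ('t','s','ts'):
        f=least_squares(res,[500,550,1.5],args=(w,)); print(w,f.x.round(3),f.fun.round(1))
    q=f.x; np.save("locker.npy",q)
    for n,P in (("slot",[-95-29,0,290]),("side",[-95-29,-5,290]),("hinge",[-95,0,165])):
        X=W(q,P)[0]; print(n,X.round(1),proj(t,X),proj(s,X))
    pp=[U(c,255,170,8) for c in [(289,253),(618,622),(220,175),(140,245)]]
    for p,z in zip(pp,(70,70,60,60)): print(onz(t,p,z).round(1))
    P=np.array([[85,0,70],[-140,0,70],[130,0,60],[130,45,60]])
    f=least_squares(lambda q:np.concatenate([proj(t,x)-u for x,u in zip(W(q,P),pp)]),[487,-150,.9]); print("pole",f.x,f.fun.round(1))
    np.save("pole.npy",f.x); print(f.x[2]*57.3)
E
python3 fit.py
python3 - <<'E'
from h import *
import pickle
t,s=pickle.load(open("first.pkl","rb"))
crop(s,240,190,325,250,8,"c_spole")
E
```

```text
t [499.673 514.666   1.502] [ 0.4  0.2 -0.4  0.2 -0.6 -0.4  0.6  0. ]
s [497.242 514.18    1.496] [-0.1 -0.4  0.3 -0.4  0.   0.3 -0.2  0.2]
ts [498.134 514.254   1.498] [ 0.7  0.6 -0.2  0.8 -0.7  0.3  0.5  0.5 -0.6 -0.3 -0.2 -0.6 -0.3  0.1
 -0.6  0.3]
slot [489.1 390.6 290. ] [124.59052119 204.95665084] [257.6118732  278.27089615]
side [494.1 390.2 290. ] [124.86177646 203.28007302] [255.69060435 278.01141302]
hinge [491.2 419.5 165. ] [131.35751393 211.96593506] [257.50127715 318.32356593]
[551.3 -94.7  70. ]
[ 391.9 -235.8   70. ]
[588.4 -64.1  60. ]
[556.5 -29.4  60. ]
pole [ 491.29207037 -148.26500374    0.72445993] [-0.8 -1.   1.6  1.6 -0.6 -0.1 -0.3 -0.6]
41.51155376292113
```

View pics/c_spole.png

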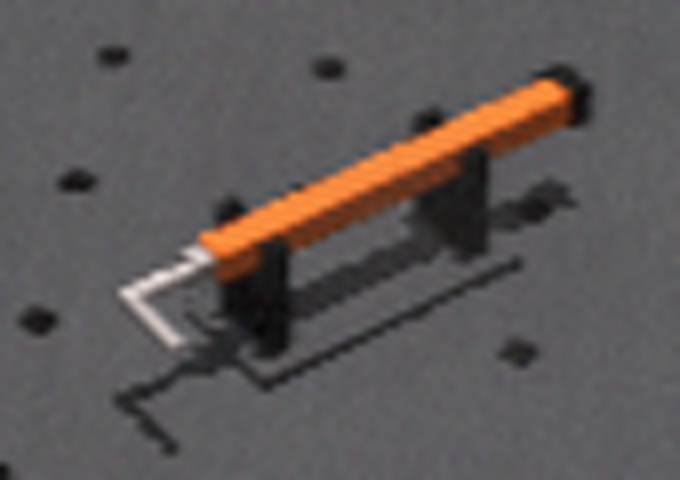

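Run:
```python
from fit import *
pp=[(t,U(c,255,170,8)) for c in [(289,253),(618,622),(220,175),(140,245)]]+[(s,U(c,240,190,8)) for c in [(211,251),(558,88),(125,293),(180,345)]]
B=-130
P=np.array([[85,0,70],[0,0,70],[130,0,60],[130,45,60]]*2,float)
def f(q):
    Q=P.copy(); Q[[1,5],0]=q[3]
    return np.concatenate([proj(c,x)-u for x,(c,u) in zip(W(q,Q),pp)])
for idx in (slice(0,8),slice(8,16),slice(0,16)):
    o=least_squares(lambda q:f(q)[idx],[487,-150,.7,-140]); print(o.x.round(3),o.fun.round(1))
np.save("pole.npy",o.x[:3])
```

```text
[ 489.045 -150.049    0.722 -129.541] [-0.2 -0.4 -0.   0.  -0.   0.5  0.3 -0.1]
[ 484.192 -149.476    0.712 -125.226] [-0.4 -0.9  0.   0.1  0.5  0.4 -0.1  0.4]
[ 487.08  -150.172    0.721 -128.129] [-0.2  0.1 -0.3  0.3  0.   1.   0.3  0.4 -1.  -0.9 -0.3 -0.4 -0.1  0.4
 -0.6  0.3]
```

```bash
cat >> h.py <<'E'
from scipy.spatial.transform import Rotation as Ro
def wrap(a): return (a+np.pi)%(2*np.pi)-np.pi
def goto(X,yaw=None):
    st=state(); R=Ro.from_rotvec(st["tool_rot"]).as_matrix()
    d=R.T@(np.asarray(X)-st["tcp_pos"]); y=np.arctan2(R[1,0],R[0,0])
    print("t",st["clock"],"tcp",st["tcp_pos"].round(1),"yaw",y.round(4),"z",R[:,2].round(3),"F",st["contact_force"].round(1),"M",st["torque"].round(2),"gap",round(st["finger_gap"],1))
    print("offset mm",d.round(1),"twist",None if yaw is None else -wrap(yaw-y).round(4))
E
python3 -m inch '{"offset":[[0,-0.045,0],[0,-0.045,0],[0,-0.045,0],[0,-0.045,0],[0,-0.045,0]],"twist":[0,0,0,0,0],"hand":[1,1,1,1,1]}'
python3 -m inch '{"offset":[[-0.045,0,0],[-0.045,0,0],[-0.045,0,0],[-0.045,0,0],[-0.045,0,0]],"twist":[0.11,0.11,0.11,0.11,0.11],"hand":[1,1,1,1,1]}'
python3 -m inch '{"offset":[[-0.045,0,0],[-0.045,0,0],[-0.045,0,0],[-0.045,0,0],[-0.045,0,0]],"twist":[0.11,0.11,0.11,0.11,0.11],"hand":[1,1,1,1,1]}'
python3 -c "
from h import *
goto([487.5,-150,130],.722)"
```

```text
clock: 1.7
tcp_pos: [112.3, 382.0, 231.1]
tool_rot: [0.447, 3.11, 0.0]
contact_force: [0.0, 0.7, 0.8]
finger_gap: 85.2
clock: 2.2
tcp_pos: [308.7, 275.0, 231.6]
tool_rot: [1.281, 2.868, 0.001]
contact_force: [0.7, 1.0, 0.5]
finger_gap: 85.7
clock: 2.7
tcp_pos: [417.5, 80.9, 231.6]
tool_rot: [2.012, 2.412, 0.001]
contact_force: [0.7, 0.6, -0.7]
finger_gap: 85.6
t 2.7 tcp [417.5  80.9 231.6] yaw 1.7513 z [ 0.001  0.    -1.   ] F [ 0.7  0.6 -0.7] M [ 0.07 -0.03 -0.03] gap 85.6
offset mm [-239.8   27.3  101.6] twist 1.0293
```

```bash
python3 -m inch '{"offset":[[-0.048,0.0055,0.01],[-0.048,0.0055,0.01],[-0.048,0.0055,0.01],[-0.048,0.0055,0.01],[-0.048,0.0055,0.01]],"twist":[0,0,0,0,0],"hand":[1,1,1,1,1]}' >/dev/null
python3 -m inch '{"offset":[[0,0,0],[0,0,0],[0,0,0],[0,0,0],[0,0,0]],"twist":[0.147,0.147,0.147,0.147,0.147],"hand":[1,1,1,1,1]}' >/dev/null
python3 -m inch '{"offset":[[0,0,0],[0,0,0],[0,0,0],[0,0,0],[0,0,0]],"twist":[0.147,0.147,0,0,0],"hand":[1,1,1,1,1]}'
python3 - <<'E'
from h import *
goto([487.5,-150,41.5],.722)
t=cam("top","t1"); s=cam("side","s1"); crop(t,240,160,380,265,5,"t1c"); crop(s,220,140,340,250,6,"s1c")
E
```

```text
clock: 4.2
tcp_pos: [487.9, -148.2, 181.4]
tool_rot: [-2.934, -1.122, -0.0]
contact_force: [-0.8, -0.6, -0.7]
finger_gap: 85.5
t 4.2 tcp [ 487.9 -148.2  181.4] yaw 0.7304 z [ 0.  0. -1.] F [-0.8 -0.6 -0.7] M [-0.06 -0.01  0.03] gap 85.5
offset mm [ -1.5   1.1 139.9] twist 0.0084
```

View pics/s1c.png

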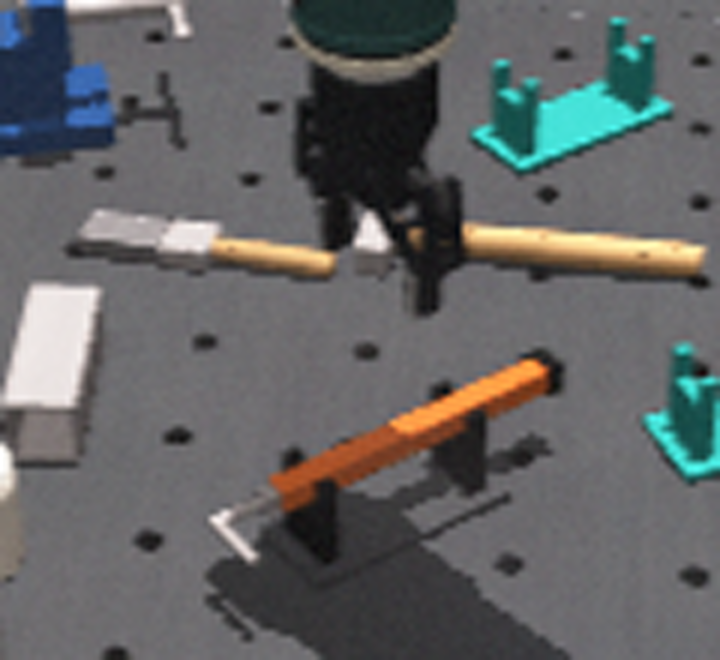

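View pics/t1c.png

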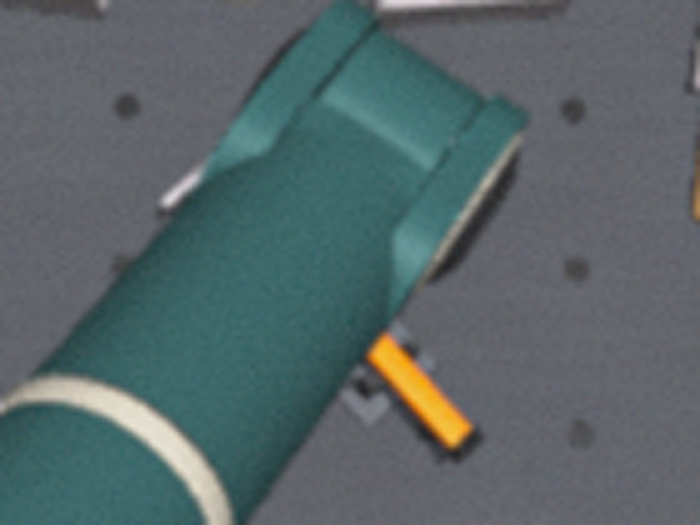

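The open fingers (side crop, about 340,230 and 430,280) straddle the pole line above its middle. I'll descend and grip.

```bash
python3 -m inch '{"offset":[[-0.0015,0.001,0.035],[0,0,0.035],[0,0,0.035],[0,0,0.02],[0,0,0.015]],"twist":[0.008,0,0,0,0],"hand":[1,1,1,1,1]}'
python3 -m inch '{"offset":[[0,0,0],[0,0,0],[0,0,0],[0,0,0],[0,0,0]],"twist":[0,0,0,0,0],"hand":[1,0,-1,-1,-1]}'
python3 -m inch '{"offset":[[0,0,0],[0,0,0],[0,0,0],[0,0,0],[0,0,0]],"twist":[0,0,0,0,0],"hand":[-1,-1,-1,-1,-1]}'
python3 - <<'E'
from h import *
goto([487.5,-150,41.5],.722)
s=cam("side","s2"); crop(s,220,140,340,250,6,"s2c")
E
```

```text
clock: 4.8
tcp_pos: [486.9, -150.1, 40.0]
tool_rot: [-2.94, -1.106, 0.002]
contact_force: [0.8, -0.5, 0.0]
finger_gap: 85.4
clock: 5.3
tcp_pos: [487.8, -149.9, 41.9]
tool_rot: [2.94, 1.105, 0.002]
contact_force: [0.2, -0.1, 0.8]
finger_gap: 28.0
clock: 5.8
tcp_pos: [487.8, -149.9, 41.9]
tool_rot: [2.941, 1.106, 0.001]
contact_force: [-3.4, 1.6, 11.0]
finger_gap: 19.1
t 5.8 tcp [ 487.8 -149.9   41.9] yaw 0.7194 z [ 0.001  0.    -1.   ] F [-3.4  1.6 11. ] M [0.39 0.56 0.28] gap 19.1
offset mm [-0.3 -0.1  0.4] twist -0.0026
```

View pics/s2c.png

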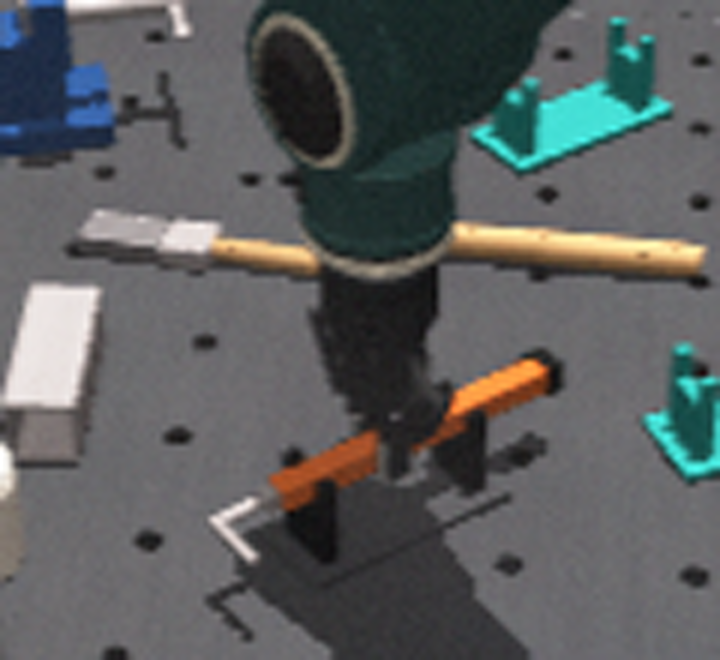

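```bash
python3 -m inch '{"offset":[[0,0,-0.015],[0,0,-0.03],[0,0,-0.04],[0,0,-0.045],[0,0,-0.045]],"twist":[0,0,0,0,0],"hand":[-1,-1,-1,-1,-1]}'
python3 -m inch '{"offset":[[0,0,-0.04],[0,0,-0.035],[0,0,-0.01],[0,0,0],[0,0,0]],"twist":[0,0,0,0,0],"hand":[-1,-1,-1,-1,-1]}'
python3 - <<'E'
from h import *
goto([487.5,-150,41.5],.722)
s=cam("side","s3"); crop(s,220,90,340,250,5,"s3c")
t=cam("top","t3");
E
```

```text
clock: 6.35
tcp_pos: [486.6, -150.3, 218.6]
tool_rot: [-2.941, -1.103, 0.001]
contact_force: [1.0, -0.0, -1.8]
finger_gap: 18.7
clock: 6.85
tcp_pos: [486.9, -149.7, 300.4]
tool_rot: [-2.94, -1.105, 0.001]
contact_force: [-0.2, 0.7, -2.4]
finger_gap: 19.2
t 6.85 tcp [ 486.9 -149.7  300.4] yaw 0.7189 z [-0.001  0.    -1.   ] F [-0.2  0.7 -2.4] M [-0.03  0.07 -0.04] gap 19.2
offset mm [  0.4   0.9 258.9] twist -0.0031
```

View pics/s3c.png

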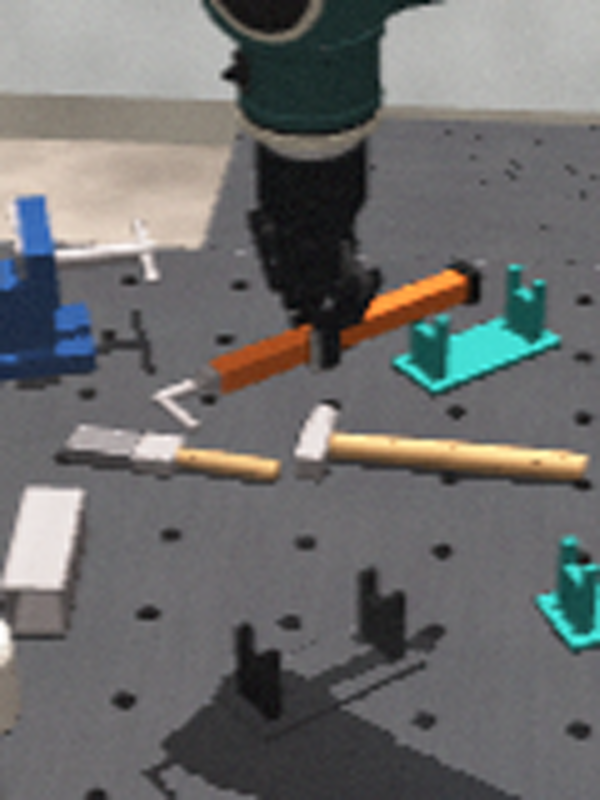

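View pics/t3.png

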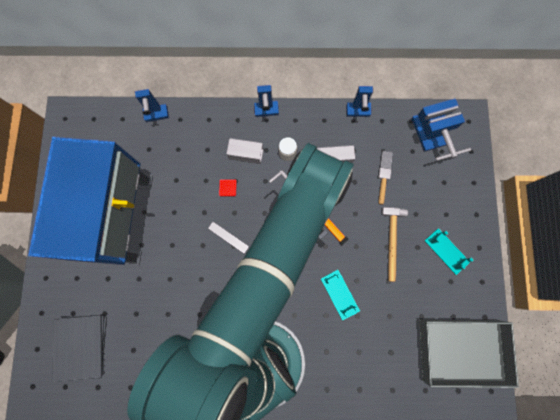

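Run:
```python
from fit import *
q=np.load("locker.npy")
crop(t,105,140,150,260,6,"e1"); crop(t,108,190,140,215,20,"e2"); crop(s,235,255,280,285,16,"e3")
```

```text
(no output)
```

View pics/e2.png

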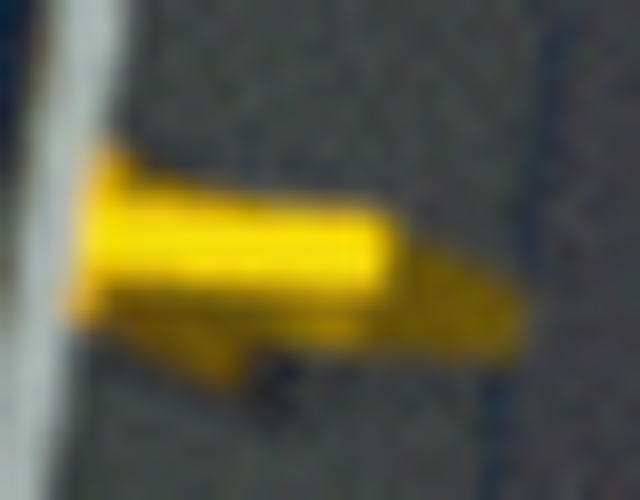

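View pics/e3.png

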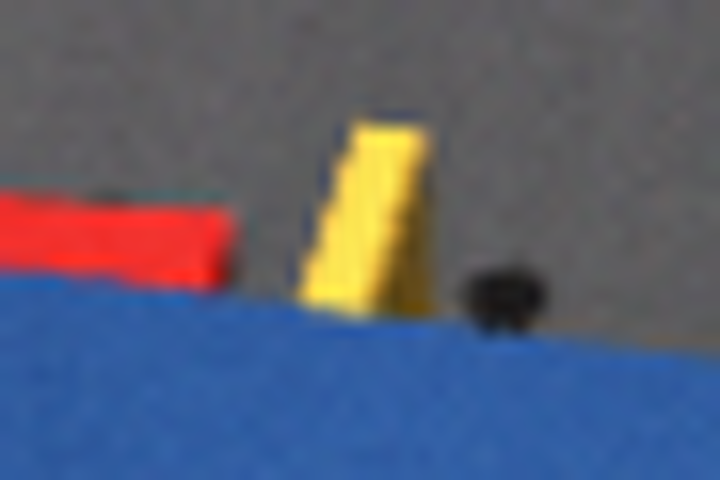

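Run:
```python
from fit import *
qt=least_squares(res,[500,550,1.5],args=('t',)).x; qs=least_squares(res,[500,550,1.5],args=('s',)).x
to=U((395,251),108,190,20); tl=U((520,335),108,190,20); so=U((391,124),235,255,16); ti=U((86,245),108,190,20)
def f(a,use):
    o,ly,z=a
    e=[proj(t,W(qt,[o,ly,z])[0])-to]
    if 's' in use: e.append(proj(s,W(qs,[o,ly,z])[0])-so)
    if 'l' in use: e.append(proj(t,W(qt,[o,ly,z-52])[0])-tl)
    return np.concatenate(e)
for u in ('s','l','sl'):
    o=least_squares(f,[-140,0,316],args=(u,)); print(u,o.x.round(1),o.fun.round(2))
print("hinge-rel out",-o.x[0]-95,"top z rel",o.x[2]-165)
# panel top edge, outer edge in top image at several rows
for c in [(130,0),(55,480),(60,0),(18,480)]:
    u=U(c,108,190,20); X=onz(t,u,320); c_,s_=np.cos(qt[2]),np.sin(qt[2]); d=X[:2]-qt[:2]; print("panel lx",c_*d[0]+s_*d[1],"ly",-s_*d[0]+c_*d[1])
X=onz(t,ti,316); d=X[:2]-qt[:2]; print("plate inner lx",c_*d[0]+s_*d[1],"ly",-s_*d[0]+c_*d[1])
```

```text
s [-146.   -1.  325.] [ 0.   -0.03  0.03  0.01]
l [-119.3  -10.7  263.6] [-0.19  0.38  0.2  -0.39]
sl [-1.453e+02 -3.000e-01  3.256e+02] [-0.37  0.14  0.23  0.05  0.39 -0.43]
hinge-rel out 50.299811807226945 top z rel 160.62834468195558
panel lx -100.48991974355894 ly -35.178347672143985
panel lx -101.06387235309755 ly 34.605072379342765
panel lx -90.51546042263406 ly -34.402859420144054
panel lx -95.85307016777615 ly 35.01116633383791
plate inner lx -98.0978213198316 ly 0.004263789883162339
```

Run:
```python
from fit import *
im=cv2.imread("pics/t3.png")[160:200,255:305]; cv2.imwrite("pics/t3h.png",cv2.resize(im,None,fx=14,fy=14,interpolation=cv2.INTER_CUBIC))
im=cv2.imread("pics/s3.png")[155:185,240:270]; cv2.imwrite("pics/s3h.png",cv2.resize(im,None,fx=16,fy=16,interpolation=cv2.INTER_CUBIC))
pq=[486.9,-149.7,.719]
for P in ([130,0,319],[130,45,319]):
    X=W(pq,P)[0]; print((proj(t,X)-[255,160])*14+6.5,(proj(s,X)-[240,155])*16+7.5)
```

```text
[370.53508878 170.52016406] [181.32505757 232.74540188]
[203.47651586 308.84831482] [293.52148587 328.20805444]
```

View pics/t3h.png

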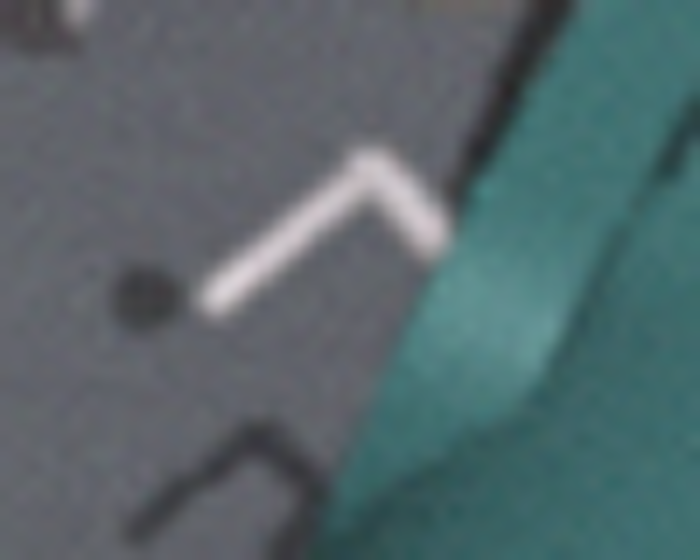

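View pics/s3h.png

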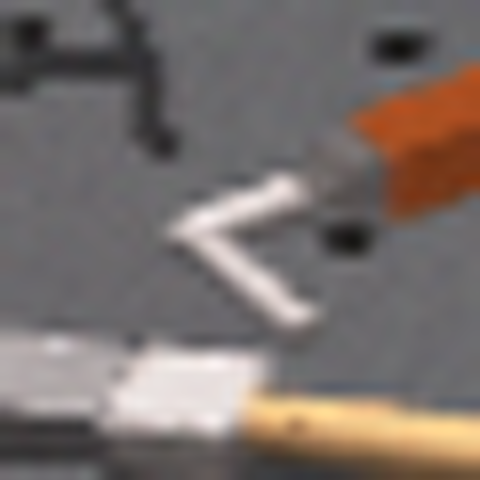

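```bash
cat > wp.py <<'E'
from fit import *
q=np.load("locker.npy")
YAW=q[2]
def tcp(lx,ly,z):  # hook-mid target in locker frame -> TCP
    return W(q,[lx-130,ly-22,z-18.3])[0]
def hook():  # current hook mid in locker frame
    st=state(); R=Ro.from_rotvec(st["tool_rot"]).as_matrix(); y=np.arctan2(R[1,0],R[0,0])
    X=W([*st["tcp_pos"][:2],y],[130,22,0])[0]; d=X[:2]-q[:2]; c,sn=np.cos(q[2]),np.sin(q[2])
    print("hook lx,ly,z",np.round([c*d[0]+sn*d[1],-sn*d[0]+c*d[1],st["tcp_pos"][2]+18.3],1))
E
python3 - <<'E'
from wp import *
goto(tcp(-220,-42,299),YAW); hook()
E
```

```text
t 6.95 tcp [ 486.8 -149.8  300.1] yaw 0.7186 z [-0.002 -0.    -1.   ] F [-0.4 -0.4 -2.3] M [-0.02  0.03 -0.02] gap 19.2
offset mm [ 241.8 -200.8   19.3] twist -0.7795
hook lx,ly,z [-555.2 -112.6  318.4]
```

```bash
python3 -m inch '{"offset":[[0.014,-0.011,0.001],[0.025,-0.021,0.002],[0.027,-0.022,0.002],[0.027,-0.022,0.002],[0.027,-0.022,0.002]],"twist":[0,0,0,0,0],"hand":[-1,-1,-1,-1,-1]}' >/dev/null
python3 -m inch '{"offset":[[0.027,-0.022,0.002],[0.027,-0.022,0.002],[0.027,-0.022,0.002],[0.025,-0.021,0.002],[0.016,-0.016,0.002]],"twist":[0,0,0,0,0],"hand":[-1,-1,-1,-1,-1]}' >/dev/null
python3 -m inch '{"offset":[[0,0,0],[0,0,0],[0,0,0],[0,0,0],[0,0,0]],"twist":[-0.1,-0.14,-0.14,-0.14,-0.14],"hand":[-1,-1,-1,-1,-1]}' >/dev/null
python3 -m inch '{"offset":[[0,0,0],[0,0,0],[0,0,0],[0,0,0],[0,0,0]],"twist":[-0.12,0,0,0,0],"hand":[-1,-1,-1,-1,-1]}'
python3 - <<'E'
from wp import *
goto(tcp(-124.5,-42,299),YAW); hook()
t=cam("top","t4");s=cam("side","s4");crop(t,100,140,220,240,6,"t4c");crop(s,210,200,310,290,7,"s4c")
E
```

```text
clock: 8.95
tcp_pos: [537.1, 160.7, 282.1]
tool_rot: [2.302, 2.138, -0.001]
contact_force: [-0.5, 0.6, -1.6]
finger_gap: 19.1
t 8.95 tcp [537.1 160.7 282.1] yaw 1.497 z [-0. -0. -1.] F [-0.5  0.6 -1.6] M [-0.05 -0.05  0.01] gap 19.1
offset mm [95.3 -0.7  1.3] twist -0.0012
hook lx,ly,z [-219.8  -42.7  300.4]
```

View pics/t4c.png

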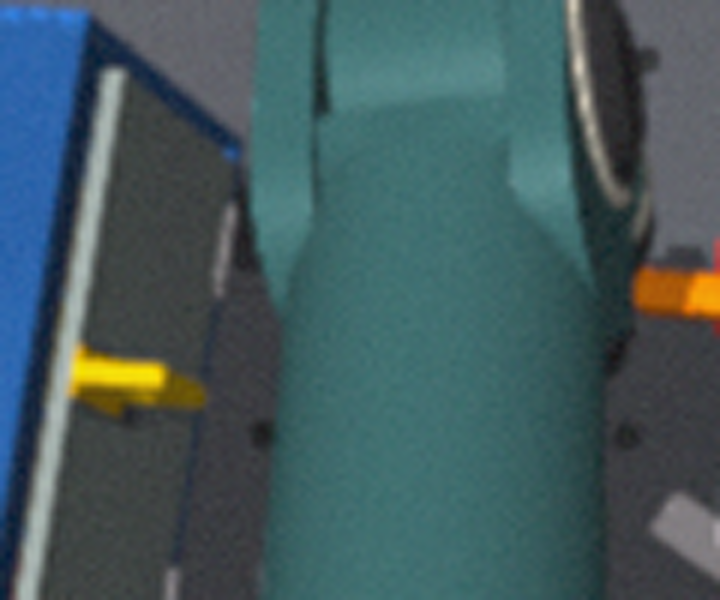

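View pics/s4c.png

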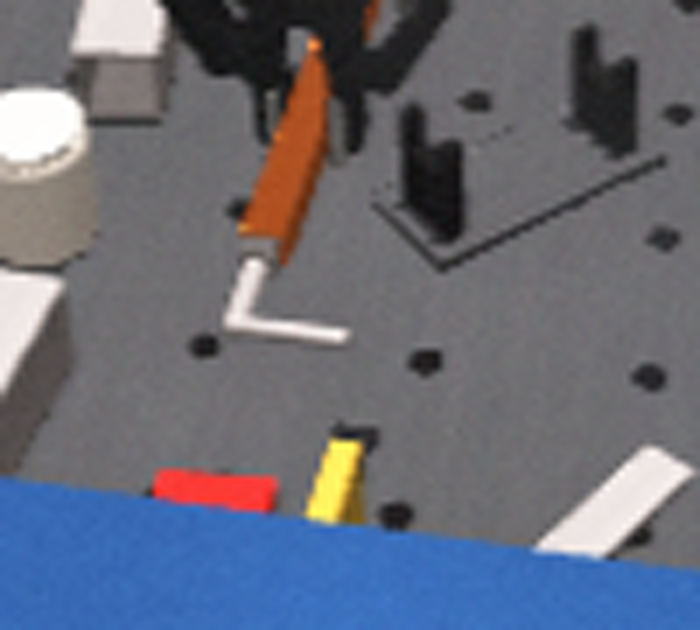

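Run:
```python
from wp import *
C=lambda X:((proj(s,X)-[210,200])*7+3).round(0)
pq=[537.1,160.7,1.497]
for P in ([130,0,300.4],[130,45,300.4],[85,0,310.4]): print("now",C(W(pq,P)[0]))
for P in ([-145,-5,325],[-145,5,325],[-103,5,325],[-103,-5,325]): print("plate",C(W(q,P)[0]))
for ly in (-19,-42-22): print("tip at eye",C(W(q,[-124.5,ly,299])[0]))
```

```text
now [230. 326.]
now [343. 340.]
now [258. 231.]
plate [331. 439.]
plate [358. 443.]
plate [331. 530.]
plate [303. 526.]
tip at eye [284. 526.]
tip at eye [164. 510.]
```

```bash
python3 -m inch '{"offset":[[0.015,0,0],[0.022,0,0],[0.022,0,0],[0.022,0,0.001],[0.0143,0,0.001]],"twist":[0,0,0,0,0],"hand":[-1,-1,-1,-1,-1]}'
python3 -m inch '{"offset":[[0,0,0],[0,0,0],[0,0,0],[0,0,0],[0,0,0]],"twist":[0,0,0,0,0],"hand":[-1,-1,-1,-1,-1]}'
python3 - <<'E'
from wp import *
goto(tcp(-124.5,-42,298),YAW); hook()
t=cam("top","t5");s=cam("side","s5");crop(t,100,140,220,240,6,"t5c");crop(s,225,240,275,285,14,"s5c")
E
```

```text
clock: 9.55
tcp_pos: [543.8, 258.5, 279.9]
tool_rot: [-2.298, -2.142, 0.0]
contact_force: [-0.2, 1.5, -2.7]
finger_gap: 19.2
clock: 10.05
tcp_pos: [544.1, 255.2, 280.5]
tool_rot: [2.301, 2.139, 0.0]
contact_force: [-0.2, -0.0, -1.3]
finger_gap: 18.8
t 10.05 tcp [544.1 255.2 280.5] yaw 1.498 z [ 0.  0. -1.] F [-0.2 -0.  -1.3] M [0.03 0.01 0.03] gap 18.8
offset mm [ 0.6 -0.7  0.8] twist -0.0002
hook lx,ly,z [-125.1  -42.7  298.8]
```

View pics/t5c.png

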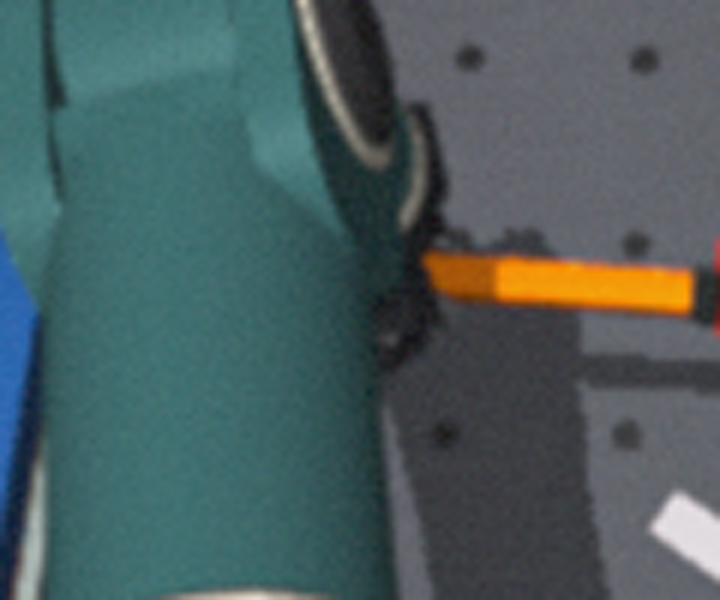

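View pics/s5c.png

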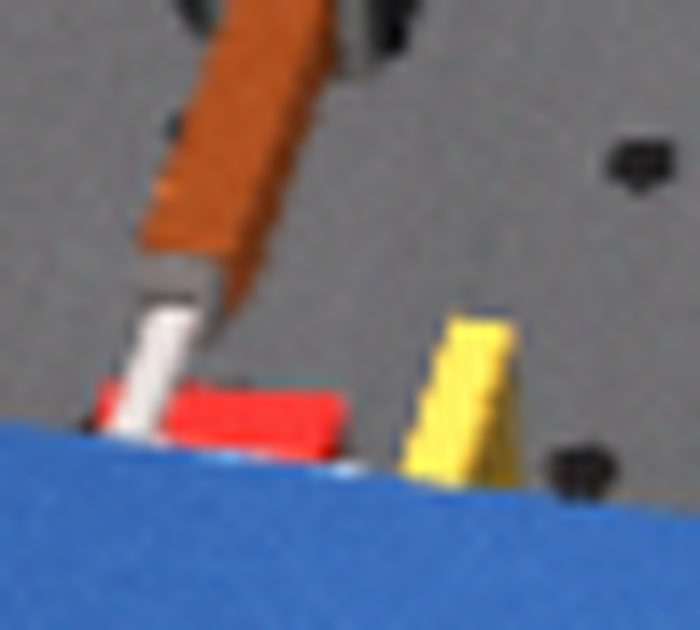

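```bash
python3 -m inch '{"offset":[[0.0005,-0.004,0],[0,-0.004,0.0005],[0,-0.002,0],[0,0,0],[0,0,0]],"twist":[0,0,0,0,0],"hand":[-1,-1,-1,-1,-1]}'
python3 -c "
from wp import *
hook(); st=state(); print(st['contact_force'],st['torque'])"
python3 -m inch '{"offset":[[0,-0.0015,0],[0,-0.0015,0],[0,-0.0015,0],[0,-0.001,0],[0,0,0]],"twist":[0,0,0,0,0],"hand":[-1,-1,-1,-1,-1]}'
python3 -c "
from wp import *
hook(); st=state(); print(st['contact_force'],st['torque'])"
python3 -m inch '{"offset":[[0,-0.001,0],[0,-0.001,0],[0,-0.001,0],[0,0,0],[0,0,0]],"twist":[0,0,0,0,0],"hand":[-1,-1,-1,-1,-1]}'
python3 -c "
from wp import *
hook(); st=state(); print(st['contact_force'],st['torque'])"
```

```text
clock: 10.65
tcp_pos: [534.1, 257.0, 279.9]
tool_rot: [2.3, 2.14, 0.0]
contact_force: [1.1, -0.2, -1.5]
finger_gap: 19.1
hook lx,ly,z [-124.   -32.4  298.2]
[ 1.05647029 -0.18806755 -1.47925709] [ 0.04426838 -0.03848865  0.00485269]
clock: 11.15
tcp_pos: [528.5, 257.3, 279.8]
tool_rot: [2.3, 2.14, 0.0]
contact_force: [-0.5, -0.2, -2.1]
finger_gap: 19.1
hook lx,ly,z [-124.   -26.9  298.1]
[-0.47133909 -0.17819457 -2.12826143] [ 0.02566488 -0.06461022 -0.01594251]
clock: 11.65
tcp_pos: [525.6, 257.5, 279.8]
tool_rot: [2.3, 2.14, -0.0]
contact_force: [-1.0, -0.3, -2.4]
finger_gap: 18.8
hook lx,ly,z [-124.1  -24.   298.1]
[-0.99580011 -0.29198602 -2.43723638] [ 0.00973856 -0.01162452 -0.00853722]
```

```bash
python3 -m inch '{"offset":[[0,-0.001,0],[0,-0.001,0],[0,-0.001,0],[0,0,0],[0,0,0]],"twist":[0,0,0,0,0],"hand":[-1,-1,-1,-1,-1]}'
python3 -c "
from wp import *
hook(); st=state(); print(st['contact_force'],st['torque'])"
python3 -m inch '{"offset":[[0,-0.001,0],[0,-0.001,0],[0,-0.001,0],[0,-0.001,0],[0,0,0]],"twist":[0,0,0,0,0],"hand":[-1,-1,-1,-1,-1]}'
python3 -c "
from wp import *
hook(); st=state(); print(st['contact_force'],st['torque'])
s=cam('side','s6');crop(s,225,240,275,285,14,'s6c')"
```

```text
clock: 12.15
tcp_pos: [522.6, 257.8, 279.8]
tool_rot: [2.3, 2.14, 0.0]
contact_force: [-0.6, -0.1, -2.0]
finger_gap: 19.0
hook lx,ly,z [-124.1  -21.   298.1]
[-0.5757068  -0.06213727 -1.96761388] [0.03040588 0.04012074 0.00176769]
clock: 12.65
tcp_pos: [518.5, 258.1, 279.8]
tool_rot: [-2.3, -2.14, 0.0]
contact_force: [-0.5, 0.9, -1.4]
finger_gap: 18.9
hook lx,ly,z [-124.   -16.8  298.1]
[-0.51233468  0.94148243 -1.44375942] [ 0.02234701 -0.04804961  0.00092813]
```

View pics/s6c.png

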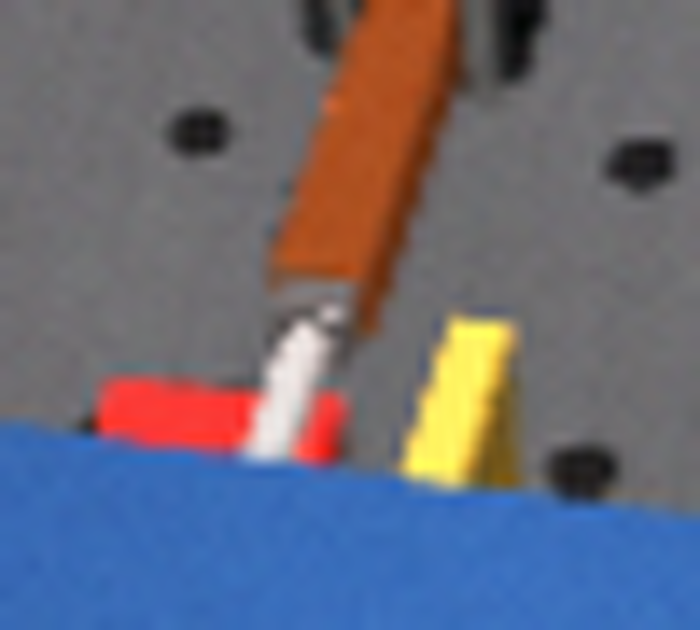

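The tip is at locker y ≈ +6 with no force, so the hook is threading the hole. I'll push on to about mid-finger.

```bash
python3 -m inch '{"offset":[[0,-0.002,0],[0,-0.003,0],[0,-0.003,0],[0,-0.003,0],[0,-0.003,0]],"twist":[0,0,0,0,0],"hand":[-1,-1,-1,-1,-1]}'
python3 -c "
from wp import *
hook(); st=state(); print(st['contact_force'],st['torque'])
print(tcp(-124,-2,298)); print(YAW)
s=cam('side','s7');crop(s,225,240,275,285,14,'s7c')"
```

```text
clock: 13.2
tcp_pos: [504.4, 259.1, 279.8]
tool_rot: [2.3, 2.14, 0.0]
contact_force: [0.0, 0.4, -1.9]
finger_gap: 19.0
hook lx,ly,z [-124.    -2.7  298.1]
[ 0.04501471  0.36218196 -1.8843832 ] [ 0.02387236  0.02479974 -0.0011804 ]
[503.63883925 259.18224588 279.7       ]
1.4981653392993313
```

View pics/s7c.png

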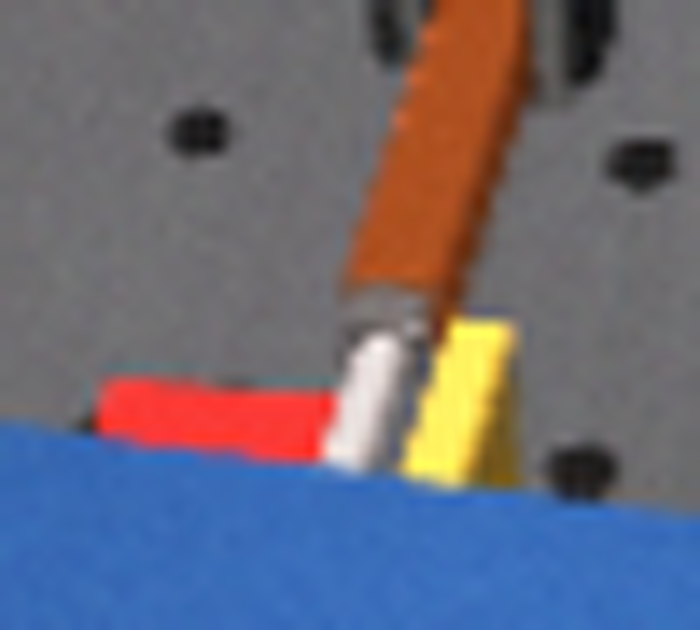

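```bash
cat > arc.py <<'E'
from wp import *
def hk():
    st=state(); R=Ro.from_rotvec(st["tool_rot"]).as_matrix(); y=np.arctan2(R[1,0],R[0,0])
    X=W([*st["tcp_pos"][:2],y],[130,22,0])[0]; d=X[:2]-q[:2]; c,sn=np.cos(q[2]),np.sin(q[2])
    return st,-95-(c*d[0]+sn*d[1]),-sn*d[0]+c*d[1],st["tcp_pos"][2]+18.3-165
def rep(r=136.1,step=.05,n=5,base=(0,0,-1.9)):
    st,o,ly,z=hk(); a=np.arctan2(o,z); F=st["contact_force"]-base; c,sn=np.cos(q[2]),np.sin(q[2])
    Fo=-(c*F[0]+sn*F[1]); Fy=-sn*F[0]+c*F[1]
    print("clock",st["clock"],"out %.1f z %.1f ly %.1f r %.1f alpha %.3f"%(o,z,ly,np.hypot(o,z),a),"Frad %.1f Ftan %.1f Fy %.1f"%(Fo*np.sin(a)+F[2]*np.cos(a),Fo*np.cos(a)-F[2]*np.sin(a),Fy),"M",st["torque"].round(2))
    p=np.array([o,z])
    for i in range(1,n+1):
        b=a+step*i; w=np.array([r*np.sin(b),r*np.cos(b)]); d=w-p; p=w; print("  tool x,z mm",(-d).round(1))
E
python3 -c "
from arc import *
rep(step=.03)"
python3 -m inch '{"offset":[[-0.001,0,0],[-0.001,0,0],[-0.001,0,0],[-0.001,0,0.0005],[0,0,0]],"twist":[0,0,0,0,0],"hand":[-1,-1,-1,-1,-1]}'
python3 -c "
from arc import *
rep(step=.04)"
```

```text
clock 13.25 out 29.0 z 133.1 ly -2.3 r 136.3 alpha 0.214 Frad -0.3 Ftan -0.6 Fy -0.7 M [0.05 0.01 0.01]
  tool x,z mm [-3.9  1.1]
  tool x,z mm [-3.9  1. ]
  tool x,z mm [-3.9  1.2]
  tool x,z mm [-3.9  1.3]
  tool x,z mm [-3.8  1.4]
clock: 13.75
tcp_pos: [504.4, 255.0, 279.3]
tool_rot: [-2.3, -2.14, -0.0]
contact_force: [-1.0, 2.0, -0.9]
finger_gap: 19.1
clock 13.75 out 33.1 z 132.6 ly -3.0 r 136.6 alpha 0.245 Frad 0.5 Ftan -2.1 Fy 1.2 M [0.66 0.12 0.05]
  tool x,z mm [-5.1  2. ]
  tool x,z mm [-5.2  1.6]
  tool x,z mm [-5.1  1.8]
  tool x,z mm [-5.  2.]
  tool x,z mm [-5.   2.2]
```

```bash
python3 -m inch '{"offset":[[-0.002,0,0.0005],[-0.002,0,0.0005],[-0.003,0,0.001],[-0.003,0,0.001],[-0.003,0,0.001]],"twist":[0,0,0,0,0],"hand":[-1,-1,-1,-1,-1]}'
python3 -c "
from arc import *
rep(step=.04)"
```

```text
clock: 14.25
tcp_pos: [503.5, 241.7, 275.2]
tool_rot: [2.3, 2.14, -0.0]
contact_force: [-0.2, 2.3, -1.5]
finger_gap: 19.1
clock 14.25 out 46.4 z 128.5 ly -3.0 r 136.6 alpha 0.347 Frad -0.4 Ftan -2.3 Fy 0.4 M [ 0.64  0.02 -0.03]
  tool x,z mm [-4.9  2.4]
  tool x,z mm [-5.   2.2]
  tool x,z mm [-4.9  2.4]
  tool x,z mm [-4.8  2.5]
  tool x,z mm [-4.7  2.7]
```

```bash
python3 -m inch '{"offset":[[-0.005,0,0.0022],[-0.006,0,0.0028],[-0.006,0,0.003],[-0.006,0,0.0034],[-0.006,0,0.0037]],"twist":[0,0,0,0,0],"hand":[-1,-1,-1,-1,-1]}'
python3 -c "
from arc import *
rep(step=.05)
s=cam('side','s8');crop(s,225,220,295,285,9,'s8c')"
```

```text
clock: 14.75
tcp_pos: [501.4, 212.5, 259.9]
tool_rot: [2.3, 2.14, 0.0]
contact_force: [0.5, 3.4, -1.7]
finger_gap: 19.3
clock 14.75 out 75.7 z 113.2 ly -3.1 r 136.2 alpha 0.589 Frad -1.7 Ftan -3.0 Fy -0.3 M [ 0.72 -0.06 -0.04]
  tool x,z mm [-5.5  4. ]
  tool x,z mm [-5.4  4.2]
  tool x,z mm [-5.1  4.5]
  tool x,z mm [-4.9  4.7]
  tool x,z mm [-4.7  4.9]
```

View pics/s8c.png

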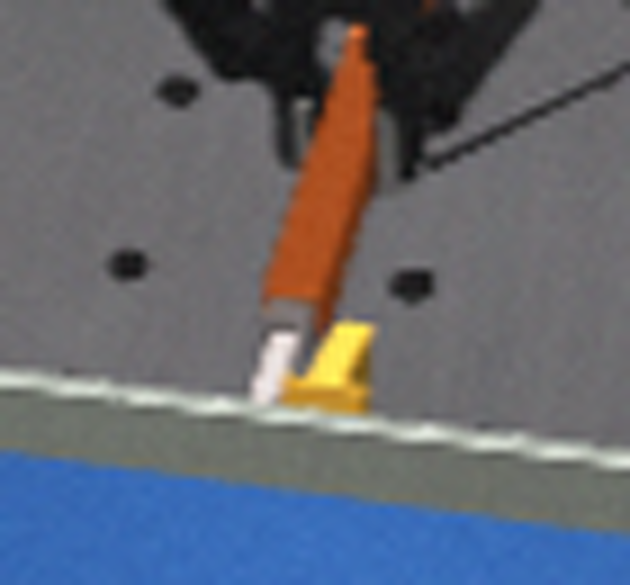

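```bash
python3 -m inch '{"offset":[[-0.0055,0,0.0042],[-0.0055,0,0.0044],[-0.005,0,0.0046],[-0.005,0,0.0048],[-0.0047,0,0.005]],"twist":[0,0,0,0,0],"hand":[-1,-1,-1,-1,-1]}'
python3 -c "
from arc import *
rep(r=135.5,step=.05)"
```

```text
clock: 15.3
tcp_pos: [499.5, 187.0, 236.8]
tool_rot: [2.3, 2.14, -0.0]
contact_force: [0.8, 1.6, -0.3]
finger_gap: 19.2
clock 15.3 out 101.3 z 90.1 ly -3.0 r 135.5 alpha 0.844 Frad -0.2 Ftan -2.3 Fy -0.7 M [ 0.62 -0.04 -0.06]
  tool x,z mm [-4.4  5.2]
  tool x,z mm [-4.1  5.4]
  tool x,z mm [-3.8  5.6]
  tool x,z mm [-3.6  5.8]
  tool x,z mm [-3.3  5.9]
```

```bash
python3 -m inch '{"offset":[[-0.0044,0,0.0052],[-0.0041,0,0.0054],[-0.0038,0,0.0056],[-0.0036,0,0.0058],[-0.0033,0,0.0059]],"twist":[0,0,0,0,0],"hand":[-1,-1,-1,-1,-1]}'
python3 -c "
from arc import *
rep(r=135.5,step=.05)"
```

```text
clock: 15.8
tcp_pos: [498.1, 168.0, 208.8]
tool_rot: [2.3, 2.14, -0.0]
contact_force: [-0.8, 1.8, -0.7]
finger_gap: 19.1
clock 15.8 out 120.3 z 62.1 ly -3.0 r 135.4 alpha 1.094 Frad -1.0 Ftan -1.8 Fy 1.0 M [ 0.46 -0.01 -0.03]
  tool x,z mm [-3.   6.1]
  tool x,z mm [-2.6  6.2]
  tool x,z mm [-2.3  6.4]
  tool x,z mm [-2.   6.5]
  tool x,z mm [-1.7  6.6]
```

```bash
python3 -m inch '{"offset":[[-0.003,0,0.0061],[-0.0026,0,0.0062],[-0.0023,0,0.0064],[-0.002,0,0.0065],[-0.0017,0,0.0066]],"twist":[0,0,0,0,0],"hand":[-1,-1,-1,-1,-1]}'
python3 -c "
from arc import *
rep(r=135.5,step=.05)
s=cam('side','s9');crop(s,225,210,305,285,9,'s9c')"
```

```text
clock: 16.3
tcp_pos: [497.3, 156.6, 176.9]
tool_rot: [2.3, 2.14, -0.0]
contact_force: [0.2, 0.8, -1.0]
finger_gap: 19.0
clock 16.3 out 131.7 z 30.2 ly -3.0 r 135.2 alpha 1.345 Frad -0.6 Ftan -1.1 Fy -0.2 M [ 0.32  0.   -0.04]
  tool x,z mm [-1.7  6.6]
  tool x,z mm [-1.   6.7]
  tool x,z mm [-0.7  6.7]
  tool x,z mm [-0.3  6.8]
  tool x,z mm [-0.   6.8]
```

View pics/s9c.png

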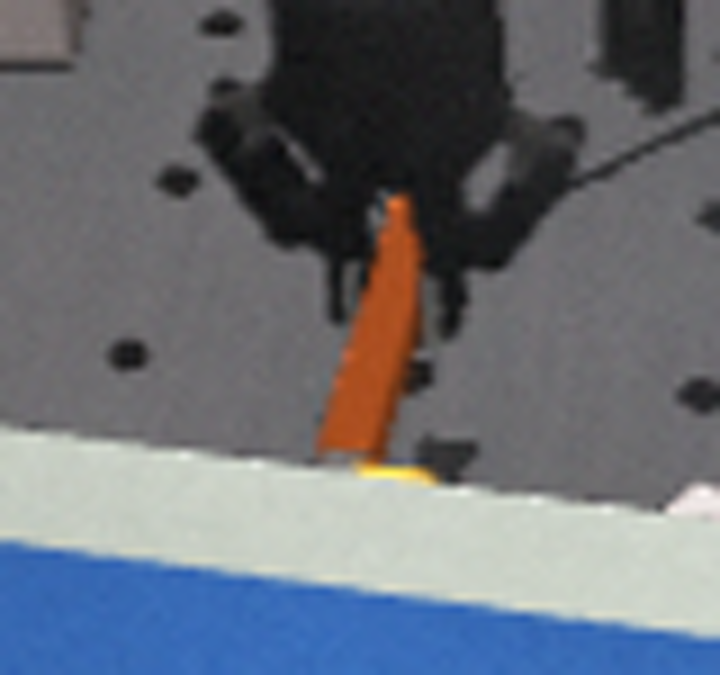

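```bash
python3 -m inch '{"offset":[[-0.0014,0,0.0066],[-0.001,0,0.0067],[-0.0007,0,0.0067],[-0.0003,0,0.0068],[0,0,0.0068]],"twist":[0,0,0,0,0],"hand":[-1,-1,-1,-1,-1]}'
python3 -c "
from arc import *
rep(r=135.5,step=.04)"
```

```text
clock: 16.85
tcp_pos: [497.1, 153.3, 143.3]
tool_rot: [2.3, 2.14, -0.0]
contact_force: [0.6, 0.3, -0.4]
finger_gap: 18.7
clock 16.85 out 135.0 z -3.4 ly -3.0 r 135.1 alpha 1.596 Frad -0.4 Ftan -1.5 Fy -0.6 M [ 0.24  0.02 -0.  ]
  tool x,z mm [-0.2  5.4]
  tool x,z mm [0.5 5.4]
  tool x,z mm [0.7 5.4]
  tool x,z mm [0.9 5.3]
  tool x,z mm [1.1 5.3]
```

```bash
python3 -m inch '{"offset":[[0,0,0.005],[0.0005,0,0.005],[0.0007,0,0.005],[0.0008,0,0.004],[0.0008,0,0.003]],"twist":[0,0,0,0,0],"hand":[-1,-1,-1,-1,-1]}'
python3 -c "
from arc import *
rep(r=135.5,step=.0075)"
python3 -m inch '{"offset":[[0.0002,0,0.001],[0.0002,0,0.001],[0.0002,0,0.001],[0,0,0],[0,0,0]],"twist":[0,0,0,0,0],"hand":[-1,-1,-1,-1,-1]}'
python3 -c "
from arc import *
rep(r=135.5,step=.0075)"
```

```text
clock: 17.35
tcp_pos: [497.2, 156.1, 121.5]
tool_rot: [2.3, 2.14, -0.001]
contact_force: [-0.2, -1.4, -0.6]
finger_gap: 19.5
clock 17.35 out 132.3 z -25.2 ly -3.0 r 134.7 alpha 1.759 Frad 1.1 Ftan -1.5 Fy 0.1 M [-0.22  0.05  0.04]
  tool x,z mm [-0.6  1.1]
  tool x,z mm [0.2 1. ]
  tool x,z mm [0.2 1. ]
  tool x,z mm [0.2 1. ]
  tool x,z mm [0.2 1. ]
clock: 17.85
tcp_pos: [497.3, 156.8, 119.0]
tool_rot: [2.3, 2.14, 0.0]
contact_force: [-0.2, 0.1, -2.0]
finger_gap: 19.1
clock 17.85 out 131.5 z -27.7 ly -3.1 r 134.4 alpha 1.779 Frad -0.1 Ftan 0.1 Fy 0.2 M [-0.11  0.01  0.03]
  tool x,z mm [-0.8  1.2]
  tool x,z mm [0.2 1. ]
  tool x,z mm [0.2 1. ]
  tool x,z mm [0.2 1. ]
  tool x,z mm [0.2 1. ]
```

```bash
python3 -m inch '{"offset":[[0,0,0.001],[0,0,0.001],[0,0,0.001],[0,0,0],[0,0,0]],"twist":[0,0,0,0,0],"hand":[-1,-1,-1,-1,-1]}'
python3 -c "
from arc import *
rep(r=135.5,step=.0075,n=1)"
python3 -m inch '{"offset":[[0,0,0.001],[0,0,0.001],[0,0,0],[0,0,0],[0,0,0]],"twist":[0,0,0,0,0],"hand":[-1,-1,-1,-1,-1]}'
python3 -c "
from arc import *
rep(r=135.5,step=.0075,n=1)
s=cam('side','s10');crop(s,205,210,305,295,8,'s10c')"
```

```text
clock: 18.35
tcp_pos: [497.3, 156.8, 115.9]
tool_rot: [2.3, 2.14, -0.0]
contact_force: [-1.1, 0.0, -0.8]
finger_gap: 18.7
clock 18.35 out 131.6 z -30.8 ly -3.0 r 135.1 alpha 1.801 Frad -0.2 Ftan -1.1 Fy 1.1 M [ 0.05 -0.03  0.  ]
  tool x,z mm [-0.1  1.1]
clock: 18.85
tcp_pos: [497.3, 156.8, 113.9]
tool_rot: [2.3, 2.14, 0.0]
contact_force: [0.6, -0.3, 0.0]
finger_gap: 19.2
clock 18.85 out 131.6 z -32.8 ly -3.1 r 135.6 alpha 1.815 Frad -0.2 Ftan -1.9 Fy -0.7 M [ 0.29  0.08 -0.  ]
  tool x,z mm [0.4 1. ]
```

View pics/s10c.png

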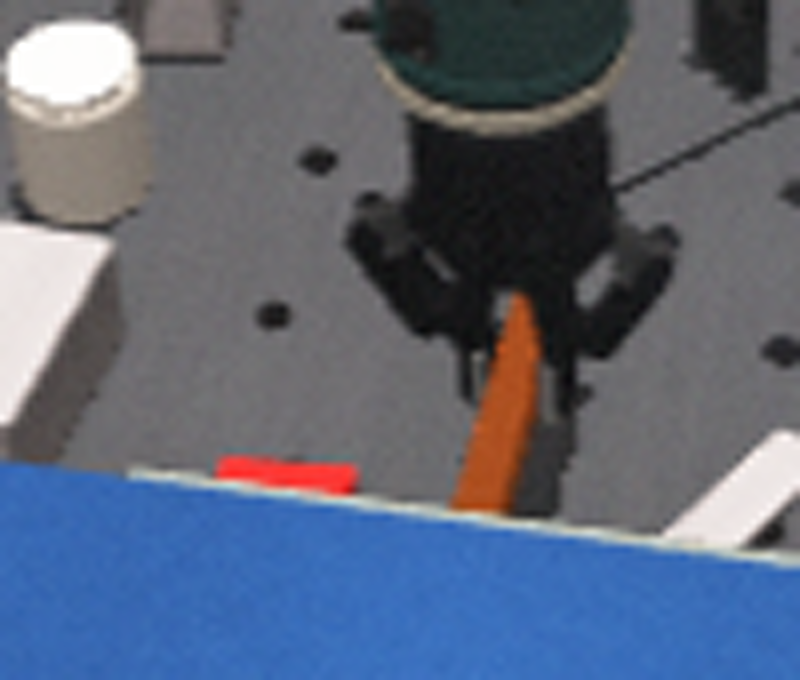

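```bash
python3 -m inch '{"offset":[[0,0,0.0005],[0,0,0.0005],[0,0,0],[0,0,0],[0,0,0]],"twist":[0,0,0,0,0],"hand":[-1,-1,-1,-1,-1]}'
python3 -c "
from arc import *
rep(r=135.5,step=.0075,n=1)"
python3 -m inch '{"offset":[[0,0,0.0005],[0,0,0.0005],[0,0,0],[0,0,0],[0,0,0]],"twist":[0,0,0,0,0],"hand":[-1,-1,-1,-1,-1]}'
python3 -c "
from arc import *
rep(r=135.5,step=.0075,n=1)"
```

```text
clock: 19.4
tcp_pos: [497.4, 156.8, 113.0]
tool_rot: [2.3, 2.14, 0.0]
contact_force: [-0.5, 0.8, 3.4]
finger_gap: 19.1
clock 19.4 out 131.6 z -33.7 ly -3.1 r 135.8 alpha 1.822 Frad -2.1 Ftan -5.0 Fy 0.6 M [0.54 0.05 0.03]
  tool x,z mm [0.6 0.9]
clock: 19.9
tcp_pos: [497.3, 156.7, 111.9]
tool_rot: [2.3, 2.14, -0.0]
contact_force: [-1.0, -0.6, 3.5]
finger_gap: 19.1
clock 19.9 out 131.7 z -34.8 ly -3.0 r 136.2 alpha 1.829 Frad -0.7 Ftan -5.4 Fy 0.9 M [0.42 0.22 0.11]
  tool x,z mm [0.9 0.8]
```

```bash
python3 -m inch '{"offset":[[0,0,0.0004],[0,0,0],[0,0,0],[0,0,0],[0,0,0]],"twist":[0,0,0,0,0],"hand":[-1,-1,-1,-1,-1]}'
python3 - <<'E'
from arc import *
rep(n=1)
t=cam("top","t10"); crop(t,60,120,240,260,4,"t10c")
s=cam("side"); rep(n=1)
E
```

```text
clock: 20.4
tcp_pos: [497.3, 156.7, 111.5]
tool_rot: [2.3, 2.14, -0.0]
contact_force: [-0.4, -1.1, 3.6]
finger_gap: 19.0
clock 20.4 out 131.6 z -35.2 ly -3.1 r 136.3 alpha 1.832 Frad -0.3 Ftan -5.6 Fy 0.3 M [0.39 0.32 0.17]
  tool x,z mm [2.1 6.5]
clock 20.5 out 131.6 z -35.2 ly -3.1 r 136.2 alpha 1.832 Frad 0.6 Ftan -5.8 Fy 0.8 M [0.44 0.32 0.17]
  tool x,z mm [2.1 6.5]
```

View pics/t10c.png

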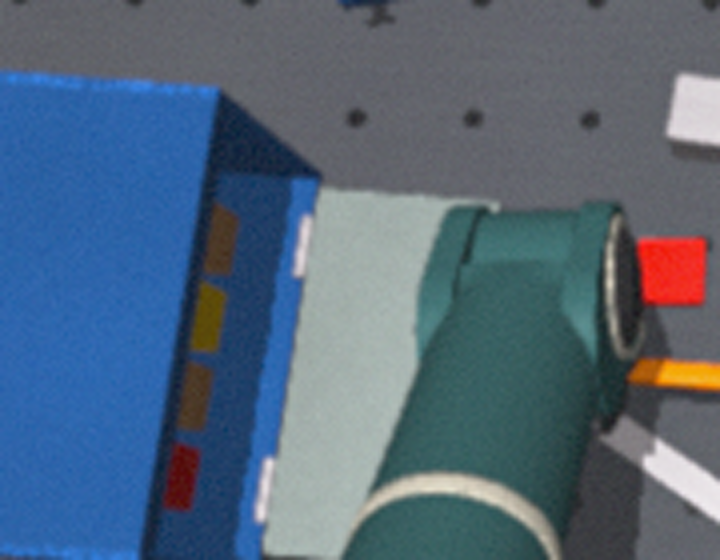

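Run:
```python
from wp import *
for th in (1.45,1.5,1.54,1.57):
    # panel outer end inner (upper) face corner: along=155, offset -5 (inner)
    o=155*np.sin(th)-5*np.cos(th); z=155*np.cos(th)+5*np.sin(th)
    print(th,((proj(t,W(q,[-95-o,-150,165+z])[0])-[60,120])*4+1.5).round(1))
```

```text
1.45 [492.2 197. ]
1.5 [495.9 199.9]
1.54 [498.5 202.1]
1.57 [500.2 203.7]
```

```bash
python3 -m inch '{"offset":[[0,0,-0.001],[0,0,-0.001],[0,0,-0.001],[0,0,0],[0,0,0]],"twist":[0,0,0,0,0],"hand":[-1,-1,-1,-1,-1]}'
python3 -c "
from arc import *
rep(n=1)"
python3 -m inch '{"offset":[[0,0,-0.001],[0,0,-0.001],[0,0,0],[0,0,0],[0,0,0]],"twist":[0,0,0,0,0],"hand":[-1,-1,-1,-1,-1]}'
python3 -c "
from arc import *
rep(n=1)"
```

```text
clock: 21.0
tcp_pos: [497.3, 156.8, 114.4]
tool_rot: [2.3, 2.14, -0.0]
contact_force: [-0.5, -0.7, -2.0]
finger_gap: 19.2
clock 21.0 out 131.6 z -32.3 ly -3.0 r 135.5 alpha 1.811 Frad 0.8 Ftan -0.1 Fy 0.4 M [-0.03 -0.02 -0.02]
  tool x,z mm [1.2 6.7]
clock: 21.5
tcp_pos: [497.3, 156.8, 116.5]
tool_rot: [2.3, 2.14, -0.0]
contact_force: [-0.2, 0.3, -2.5]
finger_gap: 19.4
clock 21.5 out 131.6 z -30.2 ly -3.0 r 135.0 alpha 1.796 Frad -0.1 Ftan 0.6 Fy 0.2 M [ 0.05 -0.03 -0.02]
  tool x,z mm [0.6 6.8]
```

```bash
python3 -m inch '{"offset":[[0,0.002,-0.0005],[0,0.003,0],[0,0.003,0],[0,0.003,0],[0,0.003,0]],"twist":[0,0,0,0,0],"hand":[-1,-1,-1,-1,-1]}'
python3 -c "
from arc import *
rep(n=1)"
python3 -m inch '{"offset":[[0,0.003,0],[0,0.003,0],[0,0.003,0],[0,0.003,0],[0,0.003,0]],"twist":[0,0,0,0,0],"hand":[-1,-1,-1,-1,-1]}'
python3 -c "
from arc import *
rep(n=1)"
python3 -m inch '{"offset":[[0,0.003,0],[0,0.003,0],[0,0.004,0],[0,0.005,0],[0,0.005,0]],"twist":[0,0,0,0,0],"hand":[-1,-1,-1,-1,-1]}'
python3 -c "
from arc import *
rep(n=1)"
```

```text
clock: 22.0
tcp_pos: [511.6, 155.7, 117.0]
tool_rot: [2.3, 2.14, -0.0]
contact_force: [-0.4, -0.4, -1.8]
finger_gap: 19.0
clock 22.0 out 131.6 z -29.7 ly -17.4 r 135.0 alpha 1.793 Frad 0.4 Ftan -0.2 Fy 0.4 M [-0.01  0.05 -0.02]
  tool x,z mm [0.6 6.8]
clock: 22.5
tcp_pos: [526.5, 154.7, 117.0]
tool_rot: [2.3, 2.14, 0.0]
contact_force: [-0.8, 0.2, -1.8]
finger_gap: 19.0
clock 22.5 out 131.5 z -29.7 ly -32.3 r 134.9 alpha 1.793 Frad -0.1 Ftan -0.1 Fy 0.8 M [-0.07  0.04 -0.  ]
  tool x,z mm [0.4 6.9]
clock: 23.0
tcp_pos: [546.7, 153.3, 117.0]
tool_rot: [2.3, 2.14, 0.0]
contact_force: [-0.7, 0.5, -2.4]
finger_gap: 18.9
clock 23.0 out 131.5 z -29.7 ly -52.5 r 134.8 alpha 1.793 Frad -0.3 Ftan 0.6 Fy 0.7 M [ 0.02 -0.02 -0.02]
  tool x,z mm [0.4 6.9]
```

```bash
python3 -m inch '{"offset":[[-0.01,0,0],[-0.02,0,0],[-0.03,0,0],[-0.035,0,0],[-0.035,0,0]],"twist":[0,0,0,0,0],"hand":[-1,-1,-1,-1,-1]}' >/dev/null
python3 -m inch '{"offset":[[-0.02,0,-0.02],[0,0,-0.03],[0,0,-0.03],[0,0,-0.03],[0,0,-0.01]],"twist":[0,0,0,0,0],"hand":[-1,-1,-1,-1,-1]}'
python3 - <<'E'
from arc import *
goto([487.8,-149.9,180],.7194)
t=cam("top","t11"); crop(t,60,120,240,260,4,"t11c")
s=cam("side","s11"); crop(s,210,130,310,250,6,"s11c")
E
```

```text
clock: 24.0
tcp_pos: [536.0, 2.7, 239.6]
tool_rot: [2.3, 2.138, 0.005]
contact_force: [-0.4, 0.2, -1.3]
finger_gap: 19.3
t 24.0 tcp [536.    2.7 239.6] yaw 1.498 z [ 0.003  0.001 -1.   ] F [-0.4  0.2 -1.3] M [-0.03 -0.04 -0.01] gap 19.3
offset mm [-155.8  -37.2   59.3] twist 0.7786
```

View pics/t11c.png

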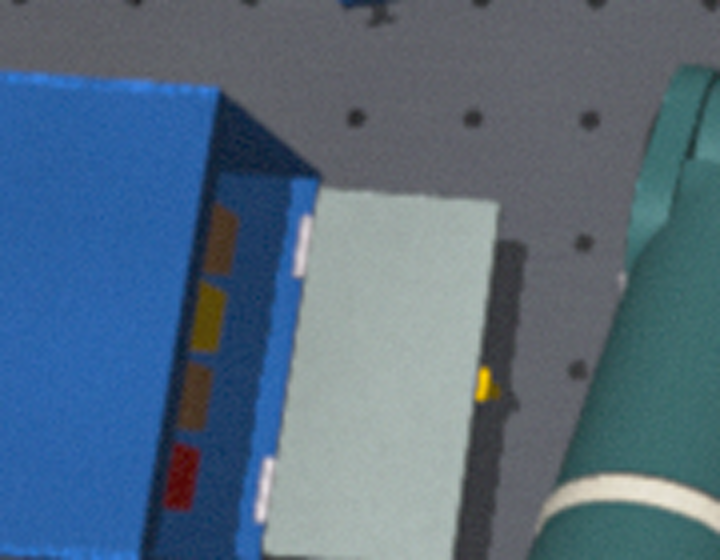

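View pics/s11c.png

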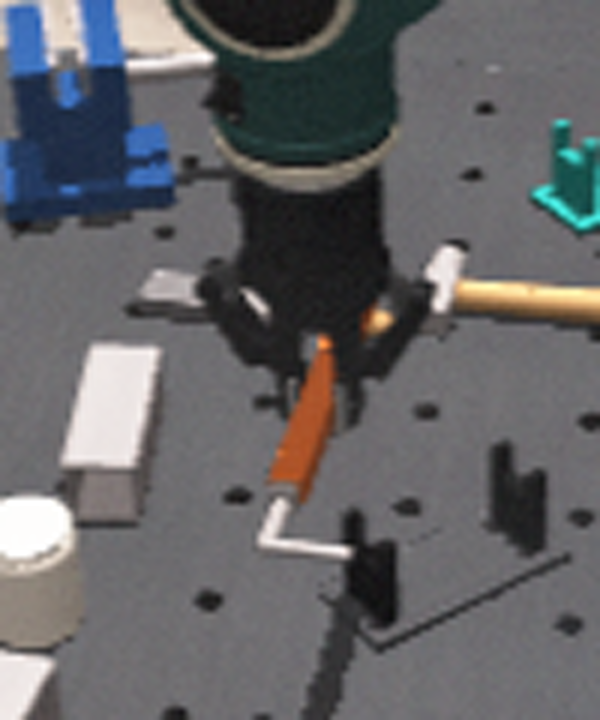

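The hatch is down: the grey panel's outer corner is at top crop (498,203), and the level prediction was (500,204). The pole is unhooked and still level. Next I return to the rest.

```bash
python3 -m inch '{"offset":[[-0.02,-0.005,0.006],[-0.034,-0.008,0.012],[-0.034,-0.008,0.012],[-0.034,-0.008,0.014],[-0.034,-0.008,0.014]],"twist":[0,0,0,0,0],"hand":[-1,-1,-1,-1,-1]}' >/dev/null
python3 -m inch '{"offset":[[0,0,0],[0,0,0],[0,0,0],[0,0,0],[0,0,0]],"twist":[0.1,0.14,0.14,0.14,0.14],"hand":[-1,-1,-1,-1,-1]}' >/dev/null
python3 -m inch '{"offset":[[0,0,0],[0,0,0],[0,0,0],[0,0,0],[0,0,0]],"twist":[0.1,0.018,0,0,0],"hand":[-1,-1,-1,-1,-1]}'
python3 - <<'E'
from arc import *
goto([487.6,-149.9,95],.7194)
s=cam("side","s12"); crop(s,220,150,340,250,6,"s12c")
t=cam("top","t12"); crop(t,240,160,380,265,5,"t12c")
E
```

```text
clock: 25.6
tcp_pos: [487.1, -149.4, 178.8]
tool_rot: [-2.939, -1.11, 0.0]
contact_force: [-0.1, 0.7, -1.5]
finger_gap: 19.0
t 25.6 tcp [ 487.1 -149.4  178.8] yaw 0.7222 z [-0.  0. -1.] F [-0.1  0.7 -1.5] M [-0.    0.01  0.02] gap 19.0
offset mm [ 0.   0.7 83.8] twist 0.0028
```

View pics/s12c.png

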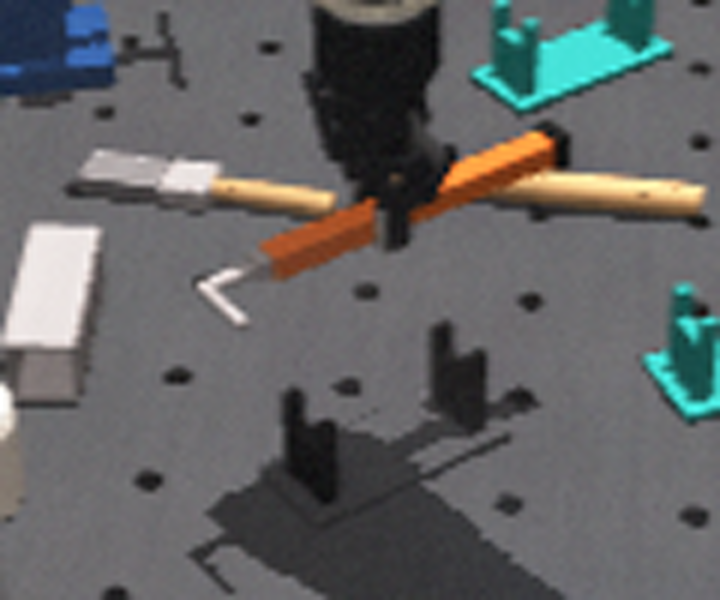

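View pics/t12c.png

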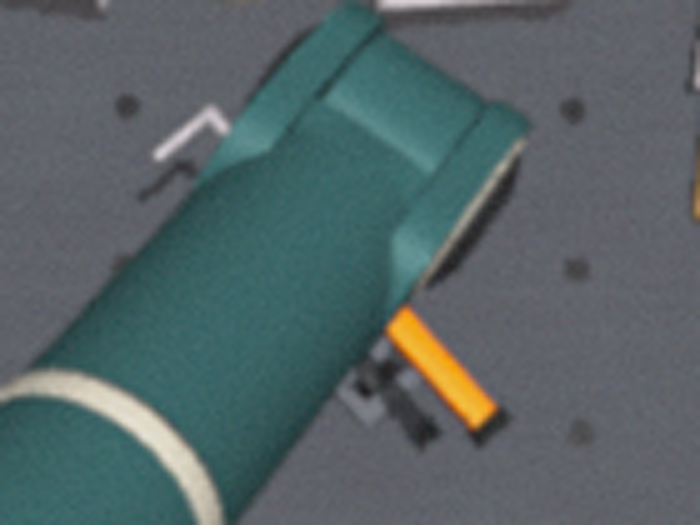

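```bash
python3 -m inch '{"offset":[[0,0.0007,0.02],[0,0,0.03],[0,0,0.03],[0,0,0.02],[0,0,0.008]],"twist":[0.0028,0,0,0,0],"hand":[-1,-1,-1,-1,-1]}'
python3 -m inch '{"offset":[[0,0,0.005],[0,0,0.005],[0,0,0.005],[0,0,0],[0,0,0]],"twist":[0,0,0,0,0],"hand":[-1,-1,-1,-1,-1]}'
python3 - <<'E'
from arc import *
goto([487.8,-149.9,42.5],.7194)
s=cam("side","s13"); crop(s,220,150,340,250,6,"s13c")
E
```

```text
clock: 26.2
tcp_pos: [486.9, -149.8, 69.5]
tool_rot: [-2.94, -1.104, 0.003]
contact_force: [-0.3, 0.2, -1.0]
finger_gap: 18.8
clock: 26.7
tcp_pos: [487.9, -149.8, 56.3]
tool_rot: [2.941, 1.104, 0.001]
contact_force: [0.7, 0.4, -1.2]
finger_gap: 19.1
t 26.7 tcp [ 487.9 -149.8   56.3] yaw 0.7181 z [ 0. -0. -1.] F [ 0.7  0.4 -1.2] M [ 0.02 -0.01  0.  ] gap 19.1
offset mm [-0.2 -0.  13.8] twist -0.0013
```

View pics/s13c.png

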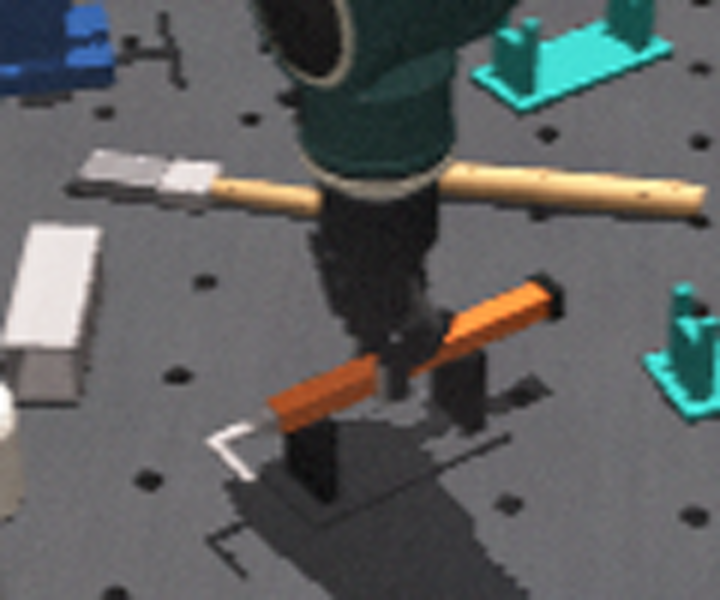

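```bash
python3 -m inch '{"offset":[[0,0,0.003],[0,0,0.003],[0,0,0.003],[0,0,0.002],[0,0,0]],"twist":[0,0,0,0,0],"hand":[-1,-1,-1,-1,-1]}'
python3 -m inch '{"offset":[[0,0,0.001],[0,0,0.001],[0,0,0],[0,0,0],[0,0,0]],"twist":[0,0,0,0,0],"hand":[-1,-1,-1,-1,-1]}'
```

```text
clock: 27.25
tcp_pos: [487.6, -149.8, 44.7]
tool_rot: [-2.941, -1.104, 0.001]
contact_force: [0.1, -1.1, -1.7]
finger_gap: 19.0
clock: 27.75
tcp_pos: [487.8, -149.8, 43.1]
tool_rot: [2.941, 1.104, 0.0]
contact_force: [-0.4, -0.5, -1.6]
finger_gap: 19.5
```

```bash
python3 -m inch '{"offset":[[0,0,0.001],[0,0,0.0005],[0,0,0],[0,0,0],[0,0,0]],"twist":[0,0,0,0,0],"hand":[-1,-1,-1,-1,-1]}'
python3 -m inch '{"offset":[[0,0,0],[0,0,0],[0,0,0],[0,0,0],[0,0,0]],"twist":[0,0,0,0,0],"hand":[-0.5,-0.3,-0.1,0.2,0.5]}'
python3 -m inch '{"offset":[[0,0,0],[0,0,0],[0,0,0],[0,0,0],[0,0,0]],"twist":[0,0,0,0,0],"hand":[0.8,1,1,1,1]}'
python3 - <<'E'
from arc import *
goto([487.8,-149.9,42.5],.7194)
s=cam("side","s14"); crop(s,220,150,340,250,6,"s14c")
E
```

```text
clock: 28.25
tcp_pos: [487.9, -149.8, 41.9]
tool_rot: [-2.941, -1.104, -0.001]
contact_force: [-2.3, 2.1, 11.2]
finger_gap: 18.9
clock: 28.75
tcp_pos: [487.7, -149.8, 41.5]
tool_rot: [2.941, 1.104, -0.0]
contact_force: [-0.2, -0.3, 0.4]
finger_gap: 63.3
clock: 29.25
tcp_pos: [487.8, -149.8, 41.5]
tool_rot: [2.941, 1.104, 0.0]
contact_force: [0.4, 0.2, 0.0]
finger_gap: 85.1
t 29.25 tcp [ 487.8 -149.8   41.5] yaw 0.7181 z [ 0. -0. -1.] F [0.4 0.2 0. ] M [0.01 0.05 0.05] gap 85.1
offset mm [-0.1  0.1 -1. ] twist -0.0013
```

View pics/s14c.png

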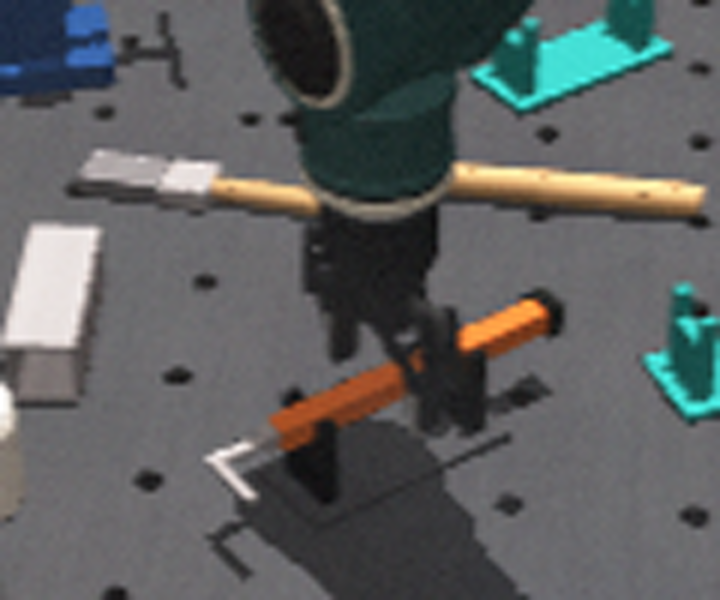

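The pole is released and lying in the forks (bend at side crop (210,460), as before the lift). I'll retract upward and check it.

```bash
python3 -m inch '{"offset":[[0,0,-0.01],[0,0,-0.03],[0,0,-0.045],[0,0,-0.045],[0,0,-0.045]],"twist":[0,0,0,0,0],"hand":[1,1,1,1,1]}' >/dev/null
python3 -m inch '{"offset":[[0.02,-0.03,-0.02],[0.02,-0.045,0],[0.02,-0.045,0],[0.02,-0.045,0],[0.02,-0.03,0]],"twist":[0,0,0,0,0],"hand":[1,1,1,1,1]}' >/dev/null
python3 -m inch '{"offset":[[0.02,-0.03,0],[0,0,0],[0,0,0],[0,0,0],[0,0,0]],"twist":[0,0,0,0,0],"hand":[1,1,1,1,1]}'
python3 - <<'E'
from arc import *
s=cam("side","s15"); crop(s,240,190,325,250,8,"s15c")
t=cam("top","t15"); crop(t,255,170,355,260,8,"t15c")
E
```

```text
clock: 30.8
tcp_pos: [432.9, 90.3, 236.8]
tool_rot: [2.942, 1.101, 0.0]
contact_force: [-0.0, 0.1, -0.1]
finger_gap: 85.4
```

View pics/t15.png

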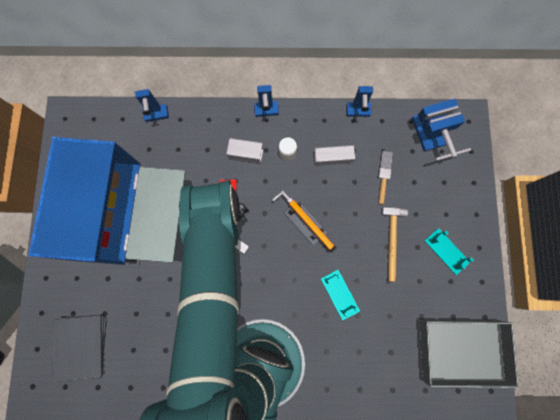

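View pics/s15c.png

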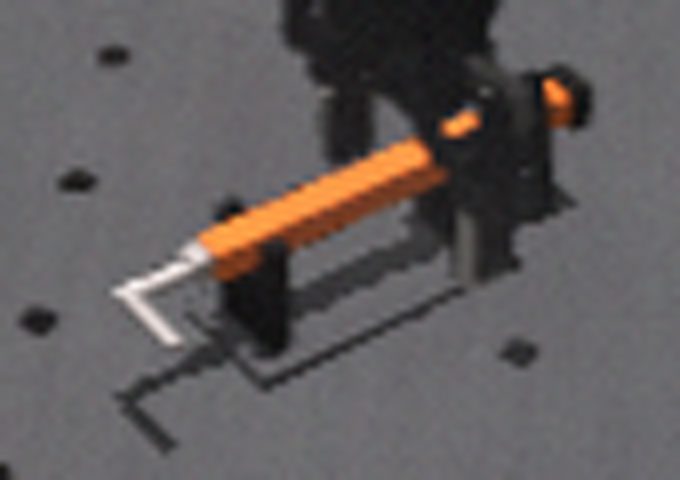

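View pics/t15c.png

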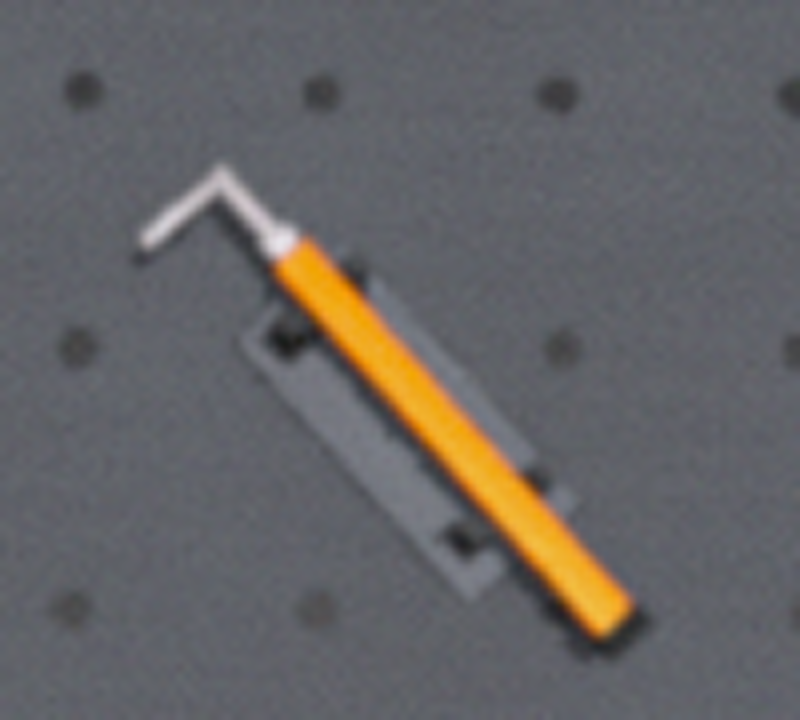

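```bash
python3 -c "
from bench import job
print(job.finish_job())"
```

```text
the job is handed in; nothing more can be done
None
```

The whole job is done and handed in at about 31 s of the 72 s allowed; the hand-in gave no verdict.

- **Hooking:** I took the orange pole from the black rest. By sight, the eye's hole was about 8–9 mm above nominal. The hook went through sideways with no butting force.
- **Swinging down:** The hatch came down along its arc at about 0.5 rad/s, with wrist forces of 1–3 N.
- **Pressing home:** The stop showed as a sharp rise in force. I pressed there for about a second with 5–6 N by force, or 3–4 N by moment. These two readings disagree a little, and both are above the 3 N asked for but well under the 15 N limit.
- **Putting back:** I unhooked with no contact felt, laid the pole back in both forks, let go and moved the arm clear.

**Last checks:** The top picture shows the hatch level; its outer corner was within about 0.5 px of where a fully lowered hatch should be. The pole is in its rest within about 1 px (2–3 mm) of its starting place, hook the same way round. The bystanders I could see look unmoved. In that last picture the arm hid most of the flat bar and part of the magnet; I saw no sign of contact with either. The gripper is open and reads zero force. No check failed.

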